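# Stack and close the sample carriers on the spindle base

## Task

Lift the hood off the spindle and stand it upright on the round rubber pad. Then stack all the black sample carriers on the base, the spindle through their holes and their chamfered corners matching, each skirt fully home over the land below; put the blank cover on them in the same way, then the spacer ring, and finally set the hood back over the spindle so that it rests on the spacer. Leave the bottle, wipes, tweezers and disc tray where they are.

Things in the scene. Friction and masses are not known exactly. Their poses are not given: they have to be found in the camera images.
- seat (a point): Fixed aluminium base: foot 160 x 88 x 6 mm, plinth of the carriers' outline, upright spindle. Point: centre of the plinth's shoulder, 22 mm above the bench; x along it to the chamfered end, z up. A land 117 x 47 mm rises 5 mm above the shoulder. A plate's skirt drops over it (2.5 mm play each side) onto the shoulder, centre over this point, x the same way; each next plate sits 16 mm higher.
- spindle_tip (a point): Tip of the steel spindle, 12 mm in diameter with a coned end, 128 mm above the bench; its axis stands at x = -35 mm, y = 0 of the seat.
- carrier1_mid (a point): Sample carrier 1: black plate 130 x 60 mm, edge 16 mm high, 0.18 kg. Point: middle of the outline, 8 mm above its bottom; x along its length to the end with 2 chamfered corners (14 mm), z up. 19 mm square spindle hole at x = -35 mm. Skirt 6 mm deep, 4 mm thick below; on top a land 117 x 47 x 5 mm with 6 windows. Grip across the 60 mm, e.g. at x = +25 mm, clear of the spindle. 2 or 3 carriers are present.
- carrier2_mid (a point): Sample carrier 2: the same as carrier 1 in all respects, point and axes too. May be absent.
- carrier3_mid (a point): Sample carrier 3: the same as carrier 1 in all respects, point and axes too. May be absent.
- cover_mid (a point): Cover: bare aluminium plate of the carriers' outline, hole, skirt, point and axes, 0.13 to 0.25 kg, but its top is flat and blank at 16 mm, with no land or windows. It fits over the top carrier's land. Grip it as the carriers.
- spacer_mid (a point): Spacer: thick aluminium ring, outside 50 mm, hole 19 mm, 30 mm high, 0.12 kg, standing on an end. Point: its centre, half-way up; z along its axis. Once on the cover round the spindle, its hole leaves 3.5 mm of play each side.
- hood_mid (a point): Spindle hood: upright aluminium tube closed at the top, outside 46 mm, bore 22 mm and 104 mm deep from below, 112 mm high, 0.18 to 0.35 kg, with dark bands near the top. Point: its centre, half-way up; z along its axis, up. At the start it stands over the bare spindle, its foot on the plinth's land.
- pad_top (a point): Round black rubber pad, 90 mm across and 4 mm thick, fixed on the bench. Point: centre of its top.
- bottle: Bystander: white bottle, 64 mm across, 150 mm high. Origin: centre of its underside.
- wipes: Bystander: box of wipes, 110 x 110 x 50 mm. Origin: centre of its underside.
- tweezers: Bystander: steel tweezers lying flat, 130 mm long. Origin: middle of their underside.
- discs: Bystander: steel tray of white discs, 100 x 70 x 14 mm. Origin: centre of its underside.
There are look-alikes about, which are no part of the job. Leave any blue, orange or yellow look-alike of the part that bears cover_mid alone.

How it is judged:
By the outcome, as a careful person would: the job done as asked, in the order asked, and still so for the second after the job is handed in, with the robot touching nothing.
Of carrier1, carrier2, carrier3 only 2 to 3 are there at a start; the rules pass over those that are not, and their reading is None.
At some moment in a run one of carrier1, carrier2, carrier3, cover, spacer may be knocked a few centimetres aside while the robot is not near it.
It also fails if it takes over 210 s, if anything falls off the work surface, if the arm or the gripper's body presses on something with over 40 N, if the wrist force passes 120 N, or if a joint passes its speed limit or range.

## Robot

A 7-joint arm with a two-finger parallel gripper is mounted at the origin on the work surface. World frame = base frame: x ahead of the robot, y to its left, z up, the work surface at z = 0. Lengths are in mm, angles in degrees, forces in N, time in s.
With the tool pointing down it reaches from about 350 to 900 mm from the base axis. Payload 7.2 kg.
Tool frame: the origin (TCP) lies at the very end of the fingers, on their centre line; the grasp point (between the pads) lies 19 mm behind it (arm.tcp_to_grasp is the distance from the TCP to the grasp point, in mm); z points along the fingers, y is the direction in which the jaws open and shut (so a half turn about z gives the same grasp; the last joint's range is limited). The gripper opens to 85 mm and grips with 20 to 120 N. Pads are 22 mm wide; open, the fingers measure 114 mm over their backs; the gripper's body (76 mm by 85 mm) begins 54 mm behind the grasp point. The pads swing forward as they close: fully open they stand 13 mm farther back than shut.
Start: joints at [-68.079, 23.554, -0.728, 91.456, 0.321, 64.991, -4.71], TCP at [272.313, 562.561, 196.397] pointing down, gripper open.
Joint ranges: [-169.25, 169.25], [-16.82, 113.86], [-84.01, 82.57], [7.8, 145.47], [-59.2, 239.2], [7.22, 106.19], [-163.78, 163.78]. Speed limits (degrees/s): [136.94, 136.94, 172.46, 172.46, 180, 180, 180].

## Interface

Orientations are given as [roll, pitch, yaw] about the fixed x, y, z axes, in that order (R = Rz(yaw) Ry(pitch) Rx(roll)).
In Python, from workcell import arm gives the robot as it stands. The module is installed in compiled form; this text tells all that it offers.
- The arm moves only by the shell command python3 -m crank 'ROWS' [OPENING] [FORCE]. ROWS is JSON, a list of rows, each a list of 6 numbers: the shift along the tool's x, y, z in cm, then the turn, a rotation vector about the tool's x, y, z in rad. In form: [[x, y, z, wx, wy, wz], ...]. A call has exactly 10 rows; each row is the pose to reach, as a shift and turn from the pose measured when the call began, along the tool's axes at that moment; what a row does not reach only later rows make up. A row lasts 1/10 s, in which the tool goes at most 50 mm and 8.59 degrees, less where a joint would pass 70% of its speed; a pose out of reach is approached as far as the arm can. A call with a gripper value outside its range is refused whole. OPENING is the closure, from 0 (fully open) to 1 (shut), set as the call begins (- or left out, the last holds). The fingers move at their own pace and stop on an object; FORCE is the grip in N (left out, the last holds). Time passes only in rows, so rows that repeat a pose let the fingers close, or fill a call up. It gives the time, the measured TCP pose, the force and the opening at its end, in the units of the state.
- arm.observe(): the state, without advancing time (a new reading comes with each control period).
- arm.camera(name): name is "scene" or "top" or "wrist"; returns a dict with "color" (480x640x3 uint8, red, green, blue), "K" (3x3 intrinsics, pixels), "cam_to_world" (4x4, takes a point from camera to world coordinates); the wrist camera has in their place "T_tool_cam" (4x4, takes a point from camera to tool coordinates, whose origin is the TCP and whose axes are the flange's). Camera axes: x right, y down, z forward; pixel columns grow to the right and rows downward; lengths in mm; the calibration is good to about 2 mm. A picture is of the moment at which its call begins: read the wrist's pose just before it. There is no depth.
- arm.sign_off(): hands the job in, once; it reports no verdict.
Trained networks look in a picture, given as the dict that the camera call returned (one of the last four; its "shot" number tells which), for a name from the list of things; names that differ only in an ending like _2 or _b are one class to them, and where a whole thing is asked for, a point or a joint stands for the part that bears it (a point fixed in the world has none). Each returns a list of dicts, best first, with "confidence" (0 to 1); they miss things now and then, are a little off and sometimes report something else, mostly with a low value. They report only what shows in the picture. A call takes as long as a camera call. They do not tell look-alikes from the thing itself.
- arm.spot_in(picture, label): "xyz" ([x, y, z] in mm, in world coordinates, good to about 4 mm: the middle of the surface that is visible of it).
The state is a dict: "t": time; "joint_pos": joint angles; "joint_vel": joint speeds; "tau": joint torques, N m; "eef_pos": TCP position; "eef_rot": TCP orientation; "ft_force": force on the tool from outside, world axes, zero at the start; "wrist_torque": the same for the moment, N m; "width": opening from 0.0 (shut) to 1.0 (fully open).
Only numpy, scipy, OpenCV 4.12 (cv2) and the standard library are available. Lean on these libraries where they do the work, as an engineer would, in place of code of your own. Each camera call takes 0.05 s, during which the arm holds its last target. There are 200 camera calls.

## Working session

There is one attempt and no reset: what is moved stays moved. The work goes in short steps, Python scripts to look and compute and a shell command to move; the robot and the scene stay as the last step left them, time stands still between calls to the robot, and variables do not carry over. Pictures are saved under pics/ and viewed, on a budget of 14 in all, crops included, one or two more only if the job needs it, and the job is handed in when it is done.

```bash
mkdir -p pics; cat > h.py <<'E'
import numpy as np, cv2, json
from workcell import arm
from scipy.spatial.transform import Rotation as R
def shot(name,path=None):
    s=arm.observe(); p=arm.camera(name)
    if name=="wrist":
        T=np.eye(4); T[:3,:3]=R.from_euler('xyz',s['eef_rot'],degrees=True).as_matrix(); T[:3,3]=s['eef_pos']
        p['c2w']=T@np.array(p['T_tool_cam'])
    else: p['c2w']=np.array(p['cam_to_world'])
    if path: cv2.imwrite(path,p['color'][:,:,::-1])
    return p
def p2w(p,u,v,z):
    d=np.linalg.inv(p['K'])@[u,v,1]; M=p['c2w']; d=M[:3,:3]@d; o=M[:3,3]
    return o+d*(z-o[2])/d[2]
def w2p(p,X):
    c=np.linalg.inv(p['c2w'])@np.r_[X,1]; q=np.array(p['K'])@c[:3]; return q[:2]/q[2]
E
python3 - <<'E'
from h import *
print(arm.observe())
for n in ['top','scene']:
    p=shot(n,f'pics/{n}0.png')
    print(n,np.round(p['c2w'],3).tolist(),np.round(p['K'],1).tolist())
    for l in ['seat','spindle_tip','carrier1_mid','cover_mid','spacer_mid','hood_mid','pad_top','bottle','wipes','tweezers','discs']:
        r=arm.spot_in(p,l); print(l,[(np.round(x['xyz']).tolist(),round(x['confidence'],2),np.round(w2p(p,x['xyz'])).tolist()) for x in r[:5]])
E
```

```text
{'t': 0.0, 'joint_pos': array([-68.07686572,  23.60176531,  -0.72739476,  91.50545491,
         0.32092687,  64.99090558,  -4.71014604]), 'joint_vel': array([-0.01252337, -0.08608775, -0.0463204 , -0.02014809, -0.03340612,
        0.05952577,  0.070574  ]), 'tau': array([ 9.33364413e-05, -6.00620556e+01,  6.82634600e-01, -2.99415225e+01,
        1.37767859e-02,  1.07218878e-02, -1.39726225e-05]), 'eef_pos': array([272.12366996, 562.01326607, 195.52416328]), 'eef_rot': array([-1.79904189e+02,  7.27511847e-03,  1.54169445e+02]), 'ft_force': array([ 0.13621287,  0.47260115, -0.04690162]), 'wrist_torque': array([-0.02791555, -0.00848076,  0.01329149]), 'width': 0.9983319090037205}
top [[-0.001, -0.989, 0.145, 297.467], [-1.0, 0.001, -0.002, -0.102], [0.002, -0.145, -0.989, 1952.033], [0.0, 0.0, 0.0, 1.0]] [[613.5, 0.0, 318.7], [0.0, 613.5, 238.5], [0.0, 0.0, 1.0]]
seat [([548.0, -9.0, 11.0], 0.6, [320.0, 249.0])]
spindle_tip [([550.0, -10.0, 11.0], 0.74, [321.0, 248.0])]
carrier1_mid [([403.0, -262.0, 20.0], 0.95, [401.0, 294.0])]
cover_mid [([681.0, 504.0, 14.0], 0.82, [161.0, 208.0]), 
[... 949 characters left out ...]
, 261.0])]
carrier1_mid [([411.0, -252.0, 26.0], 0.89, [329.0, 171.0]), ([759.0, -155.0, 8.0], 0.52, [230.0, 249.0])]
cover_mid [([682.0, 499.0, 16.0], 0.96, [407.0, 456.0]), ([792.0, 253.0, 18.0], 0.9, [296.0, 382.0]), ([365.0, 468.0, 14.0], 0.79, [520.0, 368.0]), ([616.0, 296.0, 16.0], 0.76, [377.0, 360.0]), ([584.0, 160.0, 16.0], 0.73, [356.0, 308.0])]
spacer_mid []
hood_mid [([609.0, 14.0, 112.0], 0.93, [314.0, 244.0])]
pad_top [([432.0, -66.0, 5.0], 0.79, [358.0, 222.0])]
bottle []
wipes [([464.0, -514.0, 48.0], 0.97, [268.0, 119.0])]
tweezers [([759.0, -151.0, 9.0], 0.59, [230.0, 250.0]), ([464.0, -513.0, 52.0], 0.48, [268.0, 118.0])]
discs [([752.0, 97.0, 13.0], 0.91, [279.0, 320.0])]
```

View pics/top0.png

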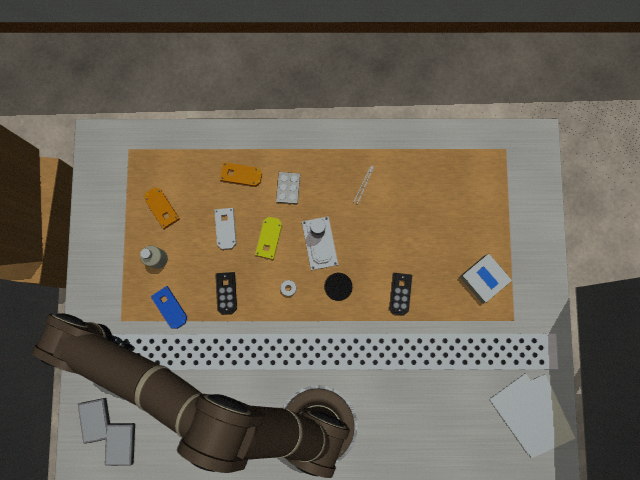

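View pics/scene0.png

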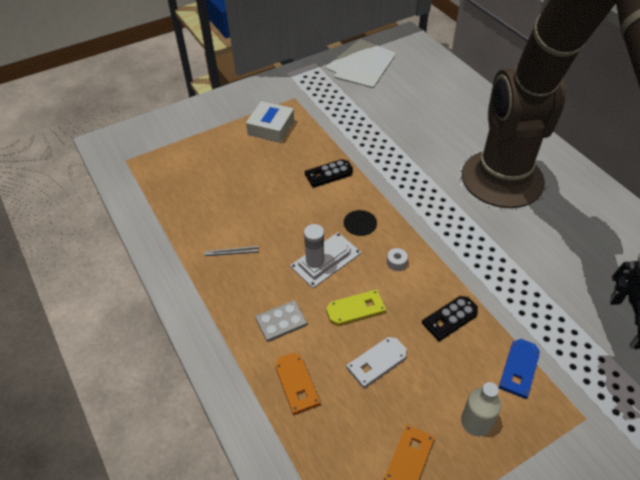

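Top view: the hood stands on the base at (319,235) and the black pad is at (339,287). The carriers are at (401,294) and (226,293), and the spacer is at (288,288). There are five cover-shaped plates: bare aluminium/white at (226,229), yellow at (268,238), orange at (241,174) and (161,208), and blue at (169,307). The aluminium one fits the description, and I'll confirm it in a crop.

```bash
cat >> h.py <<'E'
def go(x,y,z,yaw=None):
    """print shift (cm, tool axes) and turn (rad) to reach TCP target, tool down"""
    s=arm.observe(); M=R.from_euler('xyz',s['eef_rot'],degrees=True)
    d=M.inv().apply(np.array([x,y,z])-s['eef_pos'])/10
    if yaw is None: yaw=s['eef_rot'][2]
    c=[R.from_euler('xyz',[180,0,yaw+k],degrees=True) for k in (0,)]
    w=(M.inv()*c[0]).as_rotvec()
    print('t',round(s['t'],1),'pos',np.round(s['eef_pos'],1),'rot',np.round(s['eef_rot'],1),'j7',round(s['joint_pos'][6]),'F',np.round(s['ft_force'],1),'w',round(s['width'],3)); print('GO',np.round(d,2).tolist(),np.round(w,3).tolist())
def plate(p,mask,z,minA=200):
    out=[]
    for c in cv2.findContours(mask.astype(np.uint8),cv2.RETR_EXTERNAL,cv2.CHAIN_APPROX_NONE)[0]:
        if cv2.contourArea(c)<minA: continue
        P=np.array([p2w(p,u,v,z)[:2] for u,v in c[:,0]],np.float32)
        (cx,cy),(w,h),a=cv2.minAreaRect(P); 
        if w<h: w,h,a=h,w,a+90
        m=cv2.moments(c); C=p2w(p,m['m10']/m['m00'],m['m01']/m['m00'],z)[:2]
        out.append((round(cx,1),round(cy,1),round(w,1),round(h,1),round(a,1),np.round(C,1).tolist(),cv2.boundingRect(c)))
    return out
E
python3 - <<'E'
from h import *
p=shot('top'); c=p['color'].astype(int); 
hsv=cv2.cvtColor(p['color'],cv2.COLOR_RGB2HSV)
roi=np.zeros((480,640),bool); roi[152:318,130:505]=1
print('black'); [print(o) for o in plate(p,roi&(hsv[...,2]<70),14)]
print('white'); [print(o) for o in plate(p,roi&(hsv[...,1]<60)&(hsv[...,2]>110),14,100)]
cv2.imwrite('pics/crop0.png',cv2.resize(p['color'][150:320,130:420,::-1],None,fx=2.7,fy=2.7,interpolation=cv2.INTER_CUBIC))
go(560,0,420,90)
E
```

```text
black
(405.6, -261.0, 130.9, 60.5, 172.2, [406.1, -261.1], (389, 273, 23, 42))
(428.5, -65.0, 85.2, 82.2, 179.8, [429.0, -65.1], (325, 273, 27, 28))
(408.6, 287.7, 130.5, 60.4, 4.1, [409.6, 287.8], (216, 272, 21, 43))
white
(425.4, 92.9, 47.0, 46.7, 45.2, [425.4, 92.9], (280, 280, 17, 16))
(456.6, -536.7, 111.5, 110.9, 129.4, [456.4, -533.4], (463, 254, 42, 48))
(529.1, 533.7, 61.1, 57.6, 89.9, [529.0, 532.8], (140, 246, 20, 19))
(568.1, -6.4, 159.8, 87.4, 10.9, [567.0, -6.6], (302, 217, 36, 53))
(615.6, 295.5, 129.6, 61.3, 5.7, [616.8, 295.9], (214, 208, 22, 41))
(749.8, 95.9, 98.1, 68.7, 175.4, [749.4, 95.8], (276, 172, 24, 31))
t 1.2 pos [272.3 562.6 196.4] rot [180.   -0.  154.2] j7 -5 F [-0.  -0.2 -0.2] w 0.998
GO [-50.4, -38.1, -22.36] [0.0, -0.0, 1.12]
```

View pics/crop0.png

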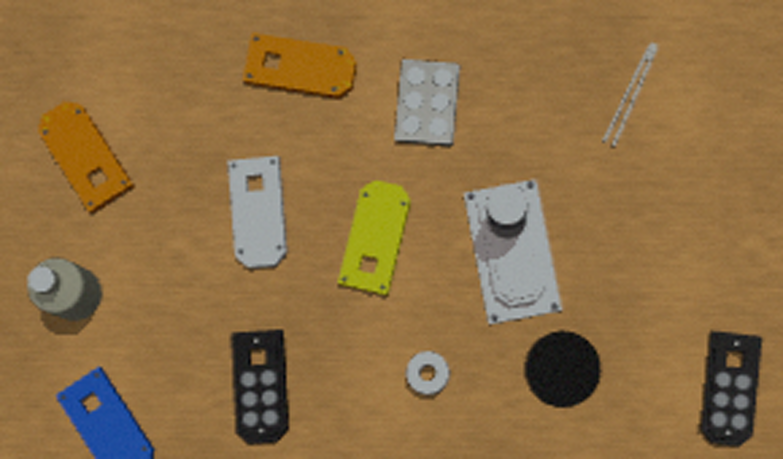

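The crop at 2.7x shows the aluminium cover at (258,212), with a flat top, square hole, chamfers and no colour. The yellow, orange and blue plates are the look-alikes. The chamfered ends of the base, carriers and cover all point toward the robot. I can see two carriers. Next I go up and over the hood.

```bash
python3 -m crank '[[0,0,-5,0,0,0],[0,0,-10,0,0,0],[0,0,-15,0,0,0],[0,0,-15,0,0,-0.15],[0,0,-15,0,0,-0.3],[0,0,-15,0,0,-0.45],[0,0,-15,0,0,-0.6],[0,0,-15,0,0,-0.646],[0,0,-15,0,0,-0.646],[0,0,-15,0,0,-0.646]]' 0 60
python3 -c "
from h import *
go(602,0,345,190.9)"
```

```text
t: 2.25
eef_pos: [272.4, 562.5, 346.4]
eef_rot: [180.0, -0.0, -168.9]
ft_force: [-0.4, 0.1, 0.2]
width: 0.998
t 2.2 pos [272.4 562.5 346.4] rot [ 180.    -0.  -168.9] j7 31 F [-0.4  0.1  0.2] w 0.998
GO [-21.54, -61.54, 0.14] [0.0, -0.0, 0.003]
```

```bash
python3 -m crank '[[-1.5,-4.3,0,0,0,0],[-3,-8.6,0,0,0,0],[-4.5,-12.9,0,0,0,0],[-6,-17.2,0,0,0,0],[-7.5,-21.5,0,0,0,0],[-9,-25.8,0,0,0,0],[-10.5,-30.1,0,0,0,0],[-12,-34.4,0,0,0,0],[-13.5,-38.7,0,0,0,0],[-15,-43,0,0,0,0]]'
python3 -m crank '[[-1.5,-4.3,0,0,0,0],[-3,-8.6,0,0,0,0],[-4.5,-12.9,0,0,0,0],[-6,-17,0,0,0,0],[-6.5,-18.5,0,0,0,0],[-6.5,-18.5,0,0,0,0],[-6.5,-18.5,0,0,0,0],[-6.5,-18.5,0,0,0,0],[-6.5,-18.5,0,0,0,0],[-6.5,-18.5,0,0,0,0]]'
python3 - <<'E'
from h import *
p=shot('wrist','pics/w1.png'); print(np.round(p['T_tool_cam'],3).tolist(),np.round(p['K'],1).tolist())
t=shot('top','pics/top1.png'); hsv=cv2.cvtColor(t['color'],cv2.COLOR_RGB2HSV)
print(plate(t,hsv[...,2]<45,14,150))
for n in ['hood_mid','seat','spindle_tip']: print(n,[(np.round(x['xyz']).tolist(),x['confidence']) for x in arm.spot_in(p,n)[:3]])
print('exp', w2p(p,[602,0,139]),w2p(p,[568,-6,6]))
go(602,0,345,190.9)
E
```

```text
t: 3.25
eef_pos: [502.8, 167.6, 346.8]
eef_rot: [180.0, 0.0, -169.0]
ft_force: [0.6, 0.2, -0.2]
width: 1.0
t: 4.25
eef_pos: [601.7, -0.3, 347.0]
eef_rot: [180.0, 0.1, -168.9]
ft_force: [-0.2, -0.5, 0.0]
width: 1.001
[[-0.001, -0.955, -0.297, 75.641], [1.0, -0.001, 0.0, -0.004], [-0.0, -0.297, 0.955, -176.718], [0.0, 0.0, 0.0, 1.0]] [[344.8, 0.0, 314.7], [0.0, 344.8, 241.1], [0.0, 0.0, 1.0]]
[(20.7, 19.7, 269.9, 196.5, 0.5, [-19.1, 2.7], (279, 375, 65, 92)), (23.7, 894.5, 358.9, 152.4, 4.2, [-28.5, 908.5], (0, 361, 51, 119)), (305.0, 914.1, 295.5, 154.8, 4.2, [323.5, 934.9], (0, 281, 51, 94)), (151.3, -901.0, 619.2, 196.1, 176.4, [146.0, -907.2], (577, 278, 63, 202)), (405.8, -260.9, 128.0, 58.6, 173.2, [406.5, -261.1], (390, 273, 22, 42)), (409.1, 287.3, 128.9, 58.3, 4.6, [409.5, 287.5], (216, 272, 21, 42)), (508.0, -17.3, 307.1, 176.9, 0.2, [442.4, -43.7], (295, 214, 57, 97)), (1300.4, -9.1, 2151.1, 35.8, 90.0, [1301.3, -35.1], (0, 22, 640, 11))]
hood_mid [([595.0, -1.0, 140.0], 0.79)]
seat [([548.0, -12.0, 24.0], 0.74)]
spindle_tip [([546.0, -13.0, 22.0], 0.75), ([758.0, -152.0, 6.0], 0.57)]
exp [314.65594855 204.04759661] [314.9950452  163.16950521]
t 4.5 pos [601.9  -1.4 346.8] rot [ 1.80e+02  1.00e-01 -1.69e+02] j7 101 F [0.2 0.3 1.6] w 0.997
GO [-0.04, 0.13, 0.18] [0.0, 0.001, 0.002]
```

View pics/w1.png

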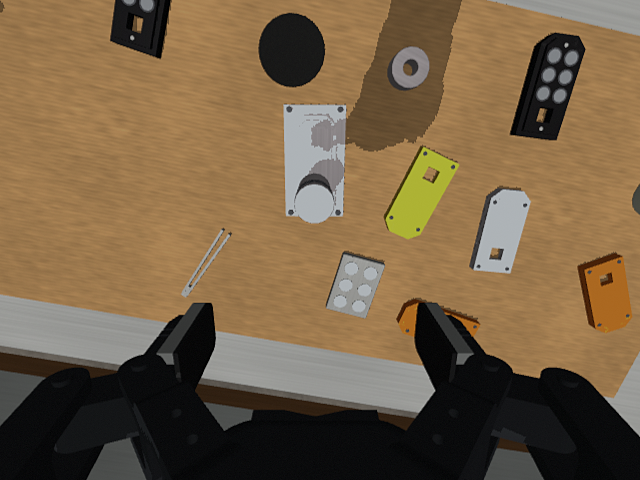

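The wrist view shows the hood top centred at about (314,202), 2 px from the predicted position. The base foot corners are at (285,104) to (346,217), and the pad is at (292,50). Next I descend, grip the hood and lift it.

```bash
python3 -m crank '[[0,0.1,-0,0,0,0],[0,0.1,4,0,0,0],[0,0.1,8,0,0,0],[0,0.1,12,0,0,0],[0,0.1,16,0,0,0],[0,0.1,19,0,0,0],[0,0.1,22,0,0,0],[0,0.1,24,0,0,0],[0,0.1,25.2,0,0,0],[0,0.1,25.2,0,0,0]]' 0 60
python3 -m crank '[[0,0,0,0,0,0],[0,0,0,0,0,0],[0,0,0,0,0,0],[0,0,0,0,0,0],[0,0,0,0,0,0],[0,0,0,0,0,0],[0,0,0,0,0,0],[0,0,0,0,0,0],[0,0,0,0,0,0],[0,0,0,0,0,0]]' 1 60
python3 -m crank '[[0,0,-1,0,0,0],[0,0,-2,0,0,0],[0,0,-3.5,0,0,0],[0,0,-5,0,0,0],[0,0,-6.5,0,0,0],[0,0,-8,0,0,0],[0,0,-9.5,0,0,0],[0,0,-11,0,0,0],[0,0,-12.5,0,0,0],[0,0,-13,0,0,0]]'
python3 - <<'E'
from h import *
p=shot('scene','pics/s2.png'); go(429,-65,228,190.9)
w=shot('wrist','pics/w2.png')
E
```

```text
t: 5.5
eef_pos: [601.0, -0.2, 93.3]
eef_rot: [180.0, -0.1, -169.0]
ft_force: [0.1, 0.2, 0.1]
width: 0.997
t: 6.5
eef_pos: [602.1, -0.3, 95.1]
eef_rot: [180.0, 0.1, -169.0]
ft_force: [-1.3, -0.6, 4.9]
width: 0.501
t: 7.5
eef_pos: [602.7, -0.4, 227.5]
eef_rot: [180.0, 0.2, -169.0]
ft_force: [0.8, -0.6, -3.1]
width: 0.502
t 7.5 pos [ 6.027e+02 -4.000e-01  2.274e+02] rot [ 180.     0.2 -169. ] j7 102 F [ 0.7  0.2 -1.2] w 0.501
GO [18.29, -3.03, -0.13] [0.0, 0.004, 0.002]
```

View pics/s2.png

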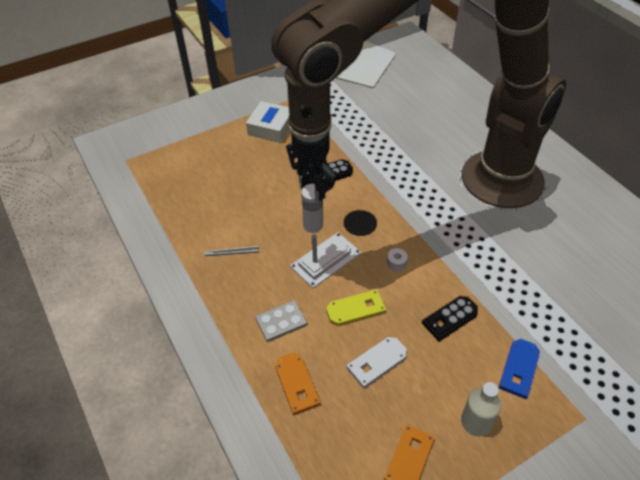

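The scene view shows the hood held at (313,207), clear of the bare spindle at (314,248). Next I carry it to the pad, lower it and release.

```bash
python3 -m crank '[[1.5,-0.2,0,0,0,0],[4,-0.7,0,0,0,0],[7,-1.2,0,0,0,0],[10,-1.7,0,0,0,0],[13,-2.2,0,0,0,0],[15.5,-2.6,0,0,0,0],[17.3,-2.9,0,0,0,0],[18.3,-3,0,0,0,0],[18.3,-3,0,0,0,0],[18.3,-3,0,0,0,0]]'
python3 -m crank '[[0,0,2,0,0,0],[0,0,5,0,0,0],[0,0,8,0,0,0],[0,0,11,0,0,0],[0,0,13,0,0,0],[0,0,14,0,0,0],[0,0,14.8,0,0,0],[0,0,15.2,0,0,0],[0,0,15.4,0,0,0],[0,0,15.5,0,0,0]]'
python3 -c "
from h import *
go(429,-65,72,190.9)"
```

```text
t: 8.6
eef_pos: [429.2, -64.4, 225.7]
eef_rot: [180.0, 0.2, -169.0]
ft_force: [-0.7, 0.5, -2.7]
width: 0.504
t: 9.6
eef_pos: [431.3, -64.1, 71.9]
eef_rot: [180.0, 0.4, -169.0]
ft_force: [-2.4, 0.0, 15.0]
width: 0.499
t 9.6 pos [431.3 -64.1  71.9] rot [ 180.     0.4 -169. ] j7 110 F [-2.4  0.  15. ] w 0.499
GO [0.24, -0.04, -0.01] [0.0, 0.007, 0.002]
```

```bash
python3 -m crank '[[0,0,-0.1,0,0,0],[0,0,-0.1,0,0,0],[0,0,-0.1,0,0,0],[0,0,-0.1,0,0,0],[0,0,-0.1,0,0,0],[0,0,-3,0,0,0],[0,0,-7,0,0,0],[0,0,-11,0,0,0],[0,0,-15,0,0,0],[0,0,-18,0,0,0]]' 0
python3 -m crank '[[-4.5,0,0,0,0,0],[-9,0,0,0,0,0],[-13.5,1,0,0,0,0],[-18,2,0,0,0,0],[-18,3,0,0,0,0],[-18,3,0,0,0,0],[-18,3,0,0,0,0],[-18,3,0,0,0,0],[-18,3,0,0,0,0],[-18,3,0,0,0,0]]'
python3 - <<'E'
from h import *
w=shot('wrist','pics/w3.png'); go(602,0,255,190.9)
for n in ['hood_mid','seat','spindle_tip']: print(n,[(np.round(x['xyz']).tolist(),x['confidence']) for x in arm.spot_in(w,n)[:3]])
print('exp',w2p(w,[602,0,128]),w2p(w,[429,-65,116]))
E
```

```text
t: 10.6
eef_pos: [430.4, -64.5, 254.5]
eef_rot: [-180.0, 0.5, -169.0]
ft_force: [0.5, 0.3, -0.2]
width: 1.003
t: 11.6
eef_pos: [601.1, -1.4, 256.7]
eef_rot: [-180.0, 0.6, -169.1]
ft_force: [0.1, 0.7, 0.5]
width: 1.004
t 11.7 pos [601.2  -1.2 256.6] rot [-180.     0.5 -169. ] j7 102 F [-0.6  0.   0.3] w 0.997
GO [-0.1, 0.1, 0.16] [-0.0, 0.01, 0.001]
hood_mid [([446.0, -61.0, 116.0], 0.89)]
seat [([561.0, -8.0, 25.0], 0.61)]
spindle_tip [([557.0, -8.0, 22.0], 0.84)]
exp [315.96546729 220.74203609] [276.46681579  -8.99103231]
```

View pics/w3.png

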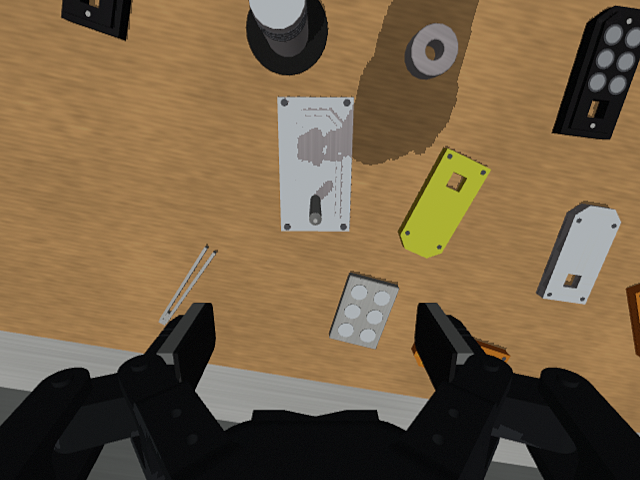

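The wrist view shows the hood upright on the pad at (285,40). The spindle tip is at (315,219), against (316,221) predicted. The foot screws are at (284,102), (347,102), (287,227) and (346,227). I'll use the screws to refine the base pose.

```bash
python3 - <<'E'
from h import *
w=shot('wrist'); g=cv2.cvtColor(w['color'],cv2.COLOR_RGB2GRAY)
S=[]
for u,v in [(284,102),(347,102),(287,227),(346,227)]:
    q=255.-g[v-7:v+8,u-7:u+8]; q=np.where(q>q.max()-50,q,0); yy,xx=np.mgrid[-7:8,-7:8]
    uu,vv=u+(xx*q).sum()/q.sum(),v+(yy*q).sum()/q.sum(); S.append(p2w(w,uu,vv,6)[:2]); print(round(uu,1),round(vv,1),np.round(S[-1],1))
S=np.array(S); c=S.mean(0); d=(S[0]+S[1]-S[2]-S[3])/2; e=(S[0]+S[2]-S[1]-S[3])/2
print('centre',c,np.linalg.norm(d),np.linalg.norm(e),'dir',np.degrees(np.arctan2(d[1],d[0]))%360,np.degrees(np.arctan2(e[1],e[0]))%360)
a=np.degrees(np.arctan2(d[1],d[0])); a=np.radians(a); print('spindle',c-35*np.r_[np.cos(a),np.sin(a)])
# spindle tip dark lower end
roi=g[190:235,300:330]; print(np.round(g[205:230:2,309:324:2]))
print('at 602,0:',w2p(w,[602,0,128]))
# cover outline
hsv=cv2.cvtColor(w['color'],cv2.COLOR_RGB2HSV)
m=((hsv[...,1]<50)&(hsv[...,2]>90)); m[:,:500]=0;m[:190]=0; m[310:]=0
print('cover',plate(w,m,16))
go(425,93,120,190)
E
```

```text
284.0 101.0 [500.5 -56.2]
347.3 102.1 [487.8  15.5]
286.4 226.1 [646.9 -28.8]
343.0 226.3 [633.3  42.4]
centre [567.11885189  -6.78120576] 148.42930129136792 72.63315019760182 dir 190.54924315399086 280.4271651785851
spindle [ 6.01527279e+02 -3.73387508e-01]
[[117  43  54  50  52  32 181 176]
 [ 99  45  53  51  51  36 178 177]
 [ 78  47  53  52  52  37 180 177]
 [ 70  46  50  47  51  41 180 177]
 [ 63  55  94 101  78  42 181 177]
 [ 68 109 105 102 100  84 179 177]
 [106 104 102  97  96  91 164 177]
 [101 101 144 160  90  87 161 178]
 [108  97 153 164  96  82 177 176]
 [171  93  88  95  81 149 178 176]
 [178 184 150 143 165 179 176 176]
 [176 176 177 177 176 175 176 176]
 [178 178 178 178 178 178 177 177]]
at 602,0: [315.38893826 220.63166438]
cover [(611.4, 351.3, 130.8, 60.4, 2.2, [609.2, 351.1], (543, 206, 78, 99))]
t 11.8 pos [601.3  -0.8 256.1] rot [-180.     0.5 -169. ] j7 102 F [ 0.1  0.2 -0. ] w 0.999
GO [15.64, 12.58, 13.47] [-0.0, 0.009, 0.017]
```

Base: seat at (567,-6.7) with direction 190.7°, spindle at (601.7,-0.2). The cover reads y=351 here against 296 earlier, so it was probably the thing knocked aside; I'll re-measure before gripping it. Next is carrier A.

```bash
python3 -c "
from h import *
go(381,-258,170,172.7)"
```

```text
t 11.8 pos [601.3  -0.8 256.1] rot [-180.     0.5 -169. ] j7 102 F [ 0.1  0.2 -0. ] w 0.999
GO [26.61, -21.04, 8.38] [0.001, 0.009, 0.319]
```

```bash
python3 -m crank '[[3.5,-2.7,0,0,0.009,0.05],[7,-5.5,0.5,0,0.009,0.1],[10.5,-8.3,1,0,0.009,0.15],[14,-11,2,0,0.009,0.2],[17.5,-13.8,3,0,0.009,0.25],[21,-16.6,4.5,0,0.009,0.3],[24,-19,6.5,0,0.009,0.319],[26.6,-21,8.4,0,0.009,0.319],[26.6,-21,8.4,0,0.009,0.319],[26.6,-21,8.4,0,0.009,0.319]]'
cat >> h.py <<'E'
def black(p): 
    h=cv2.cvtColor(p['color'],cv2.COLOR_RGB2HSV); m=h[...,2]<60; m[290:]=0; return m
def alu(p):
    h=cv2.cvtColor(p['color'],cv2.COLOR_RGB2HSV); m=(h[...,1]<50)&(h[...,2]>90); m[290:]=0; return m
E
python3 - <<'E'
from h import *
w=shot('wrist','pics/w4.png'); 
for z in (0,16): print(z,plate(w,black(w),z,1500))
t=shot('top'); hsv=cv2.cvtColor(t['color'],cv2.COLOR_RGB2HSV)
roi=np.zeros((480,640),bool); roi[152:318,130:505]=1
[print('alu',o) for o in plate(t,roi&(hsv[...,1]<60)&(hsv[...,2]>110),14,100)]
[print('blk',o) for o in plate(t,roi&(hsv[...,2]<60),14,200)]
go(381,-258,2,172.7)
E
```

```text
t: 12.85
eef_pos: [380.7, -257.8, 169.8]
eef_rot: [179.9, -0.0, 172.6]
ft_force: [0.5, 0.3, 1.0]
width: 1.001
0 [(425.9, -69.1, 89.0, 80.7, 142.3, [418.9, -73.2], (460, 190, 87, 83)), (403.6, -262.3, 128.2, 62.2, 173.0, [400.8, -262.0], (282, 171, 62, 119))]
16 [(420.3, -77.4, 84.9, 77.0, 142.3, [413.7, -81.3], (460, 190, 87, 83)), (399.1, -261.6, 122.3, 59.3, 173.0, [396.4, -261.4], (282, 171, 62, 119))]
alu (424.6, 93.6, 48.9, 47.0, 135.1, [425.3, 92.9], (280, 280, 17, 16))
alu (441.0, -68.2, 44.3, 41.1, 89.9, [441.0, -67.4], (332, 276, 15, 14))
alu (456.8, -536.5, 111.5, 110.8, 129.4, [456.5, -533.4], (463, 254, 42, 48))
alu (529.1, 533.7, 61.1, 57.6, 89.9, [529.0, 532.8], (140, 246, 20, 19))
alu (567.9, -6.4, 159.3, 87.4, 10.9, [566.9, -6.6], (302, 217, 36, 53))
alu (613.2, 353.2, 130.0, 57.8, 1.3, [614.0, 353.6], (198, 209, 19, 41))
alu (749.7, 95.5, 98.1, 69.5, 175.4, [749.6, 95.8], (276, 172, 24, 31))
blk (428.5, -65.0, 85.2, 82.2, 179.8, [428.9, -65.1], (325, 273, 27, 28))
blk (408.6, 287.4, 130.0, 59.8, 4.9, [409.4, 287.7], (216, 272, 21, 43))
blk (429.8, -316.1, 230.1, 143.3, 117.3, [409.8, -278.5], (385, 263, 74, 55))
t 12.9 pos [ 382.2 -257.   170.3] rot [179.9   0.  172.8] j7 117 F [ 0.8  0.  -0.8] w 1.001
GO [0.12, -0.13, 16.83] [0.001, 0.001, 0.002]
```

View pics/w4.png

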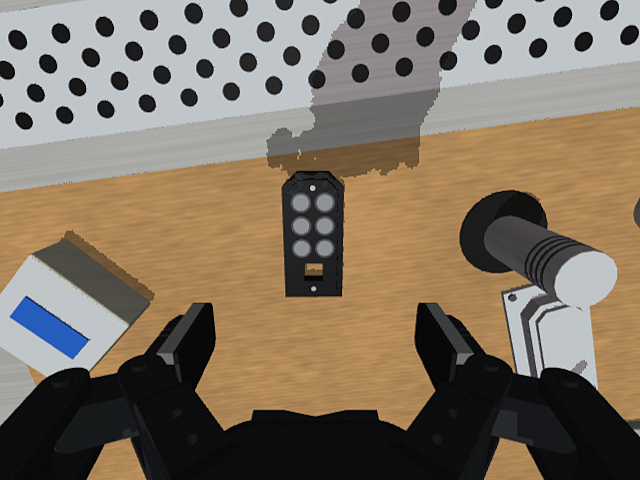

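Carrier A is seen at (313,233), centred and in line with the tool. The fresh top view confirms the cover was knocked to (613,353) with direction 181.5°. Next I descend on carrier A.

```bash
python3 -m crank '[[0.1,-0.2,3,0,0,0],[0.1,-0.2,6,0,0,0],[0.1,-0.2,9,0,0,0],[0.1,-0.2,12,0,0,0],[0.1,-0.2,14,0,0,0],[0.1,-0.2,15,0,0,0],[0.1,-0.2,15.8,0,0,0],[0.1,-0.2,16.3,0,0,0],[0.1,-0.2,16.6,0,0,0],[0.1,-0.2,16.8,0,0,0]]'
python3 -m crank '[[0,0,0,0,0,0],[0,0,0,0,0,0],[0,0,0,0,0,0],[0,0,0,0,0,0],[0,0,0,0,0,0],[0,0,0,0,0,0],[0,0,0,0,0,0],[0,0,0,0,0,0],[0,0,0,0,0,0],[0,0,0,0,0,0]]' 1 60
python3 - <<'E'
from h import *
w=shot('wrist','pics/w5.png'); go(381,-258,2,172.7)
E
```

```text
t: 13.95
eef_pos: [381.6, -258.9, 2.7]
eef_rot: [179.9, 0.1, 172.8]
ft_force: [0.5, 1.1, 0.7]
width: 1.0
t: 14.95
eef_pos: [381.6, -258.8, 2.6]
eef_rot: [179.9, 0.1, 172.8]
ft_force: [0.6, 0.2, 0.4]
width: -0.002
t 15.0 pos [ 381.6 -258.8    2.7] rot [1.799e+02 1.000e-01 1.728e+02] j7 130 F [-0.3 -0.   0.2] w 0.004
GO [0.07, 0.08, 0.07] [0.001, 0.002, 0.002]
```

View pics/w5.png

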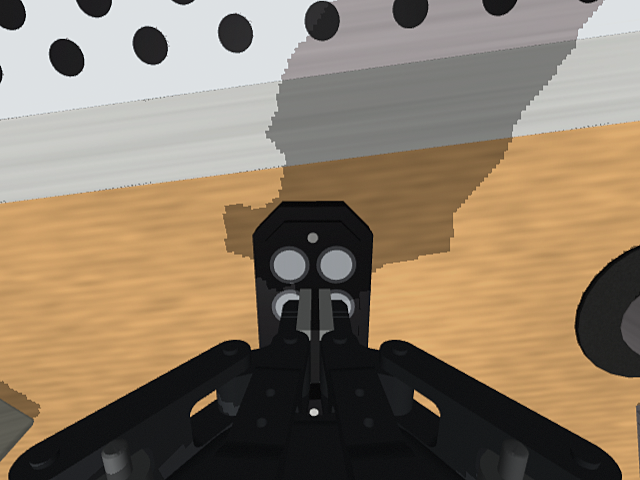

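The fingers shut above the land at (315,310). So the real fingertips sit well behind the stated TCP; from the image geometry, about 34 mm when shut. I'll probe the 21 mm high land gently with the shut tips to find out.

```bash
python3 -m crank '[[0,0,0.2,0,0,0],[0,0,0.4,0,0,0],[0,0,0.6,0,0,0],[0,0,0.7,0,0,0],[0,0,0.8,0,0,0],[0,0,0.9,0,0,0],[0,0,1.0,0,0,0],[0,0,1.0,0,0,0],[0,0,1.0,0,0,0],[0,0,1.0,0,0,0]]'
python3 -c "
from h import *
s=arm.observe();print(s['eef_pos'],s['ft_force'])"
python3 -m crank '[[0,0,0.05,0,0,0],[0,0,0.1,0,0,0],[0,0,0.15,0,0,0],[0,0,0.2,0,0,0],[0,0,0.25,0,0,0],[0,0,0.3,0,0,0],[0,0,0.3,0,0,0],[0,0,0.3,0,0,0],[0,0,0.3,0,0,0],[0,0,0.3,0,0,0]]'
```

```text
t: 16.0
eef_pos: [381.7, -258.8, -7.3]
eef_rot: [179.9, 0.1, 172.8]
ft_force: [0.5, 0.4, -0.2]
width: -0.0
[ 381.65950563 -258.84749406   -7.30285093] [ 0.51028722  0.38668095 -0.21323481]
t: 17.0
eef_pos: [381.7, -258.8, -10.3]
eef_rot: [179.9, 0.1, 172.8]
ft_force: [0.5, -0.7, -0.3]
width: -0.006
```

```bash
python3 -m crank '[[0,0,0.05,0,0,0],[0,0,0.1,0,0,0],[0,0,0.15,0,0,0],[0,0,0.2,0,0,0],[0,0,0.25,0,0,0],[0,0,0.3,0,0,0],[0,0,0.3,0,0,0],[0,0,0.3,0,0,0],[0,0,0.3,0,0,0],[0,0,0.3,0,0,0]]'
python3 -m crank '[[0,0,0.05,0,0,0],[0,0,0.1,0,0,0],[0,0,0.15,0,0,0],[0,0,0.2,0,0,0],[0,0,0.25,0,0,0],[0,0,0.3,0,0,0],[0,0,0.3,0,0,0],[0,0,0.3,0,0,0],[0,0,0.3,0,0,0],[0,0,0.3,0,0,0]]'
```

```text
t: 18.0
eef_pos: [381.7, -258.8, -13.3]
eef_rot: [179.9, 0.1, 172.8]
ft_force: [-0.5, 0.9, -0.2]
width: -0.002
t: 19.0
eef_pos: [381.8, -258.9, -14.0]
eef_rot: [179.8, 0.2, 172.8]
ft_force: [-8.9, 5.7, 41.6]
width: -0.001
```

The shut tips sit 35 mm behind the stated TCP: contact came at TCP −14 on the 21 mm land. At a 60 mm opening that should be about 43 mm, so I need TCP ≈ −39 to grip the plate. Open, re-descend, grip, and lift slightly.

```bash
python3 -m crank '[[0,0,-1,0,0,0],[0,0,-2,0,0,0],[0,0,-3,0,0,0],[0,0,-3,0,0,0],[0,0,-3,0,0,0],[0,0,-3,0,0,0],[0,0,-3,0,0,0],[0,0,-3,0,0,0],[0,0,-3,0,0,0],[0,0,-3,0,0,0]]' 0
python3 -m crank '[[0,0,1,0,0,0],[0,0,2,0,0,0],[0,0,3,0,0,0],[0,0,4,0,0,0],[0,0,4.6,0,0,0],[0,0,4.9,0,0,0],[0,0,5.1,0,0,0],[0,0,5.2,0,0,0],[0,0,5.3,0,0,0],[0,0,5.3,0,0,0]]'
python3 -m crank '[[0,0,0,0,0,0],[0,0,0,0,0,0],[0,0,0,0,0,0],[0,0,0,0,0,0],[0,0,0,0,0,0],[0,0,0,0,0,0],[0,0,0,0,0,0],[0,0,0,0,0,0],[0,0,0,0,0,0],[0,0,0,0,0,0]]' 1 60
```

```text
t: 20.0
eef_pos: [381.6, -258.9, 15.9]
eef_rot: [179.8, 0.2, 172.8]
ft_force: [0.5, -0.1, -0.2]
width: 1.002
t: 21.0
eef_pos: [382.0, -258.9, -37.0]
eef_rot: [179.9, 0.2, 172.8]
ft_force: [-0.3, 0.8, 0.1]
width: 1.0
t: 22.0
eef_pos: [382.2, -259.0, -36.4]
eef_rot: [179.8, 0.2, 172.8]
ft_force: [-0.9, 1.7, 8.0]
width: 0.686
```

Carrier A is gripped, with the opening reading 0.686, about 60 mm. Next I lift it and carry it over the spindle.

```bash
python3 -m crank '[[0,0,-0.5,0,0,0],[0,0,-1.5,0,0,0],[0,0,-3,0,0,0],[0,0,-5,0,0,0],[0,0,-7,0,0,0],[0,0,-9,0,0,0],[0,0,-11,0,0,0],[0,0,-13,0,0,0],[0,0,-15,0,0,0],[0,0,-16,0,0,0]]'
python3 -c "
from h import *
shot('scene','pics/s6.png')
go(543.9,-11,124,190.7)"
```

```text
t: 23.0
eef_pos: [381.8, -259.7, 125.5]
eef_rot: [179.9, 0.4, 172.7]
ft_force: [0.5, -0.3, -2.1]
width: 0.685
t 23.1 pos [ 382.4 -259.9  126.2] rot [179.9   0.4 172.7] j7 121 F [ 1.2 -0.7 -0.4] w 0.683
GO [-12.87, 26.73, 0.38] [0.001, 0.008, -0.314]
```

```bash
python3 -m crank '[[-1,2,0,0,0.008,-0.04],[-2.5,5,0,0,0.008,-0.1],[-4.3,9,0,0,0.008,-0.16],[-6.2,13,0,0,0.008,-0.22],[-8.2,17,0,0,0.008,-0.27],[-10,20.8,0,0,0.008,-0.3],[-11.6,24,0,0,0.008,-0.314],[-12.5,26,0,0,0.008,-0.314],[-12.9,26.7,0,0,0.008,-0.314],[-12.9,26.7,0,0,0.008,-0.314]]'
python3 - <<'E'
from h import *
shot('scene','pics/s7.png')
w=shot('wrist','pics/w7.png')
g=cv2.imread('pics/s7.png')[130:290,230:430]; h=cv2.imread('pics/w7.png')
cv2.imwrite('pics/c7.png',np.hstack([cv2.resize(g,None,fx=2,fy=2,interpolation=cv2.INTER_CUBIC),cv2.resize(h,(400,320))]))
go(543.9,-11,124,190.7)
E
```

```text
t: 24.05
eef_pos: [543.8, -10.9, 126.9]
eef_rot: [180.0, -0.1, -169.2]
ft_force: [-0.1, 0.9, -1.8]
width: 0.685
t 24.1 pos [543.1 -13.  127.3] rot [ 1.800e+02 -1.000e-01 -1.694e+02] j7 105 F [-0.6  0.4 -1.2] w 0.685
GO [-0.11, 0.18, 0.33] [0.0, -0.001, -0.001]
```

View pics/c7.png

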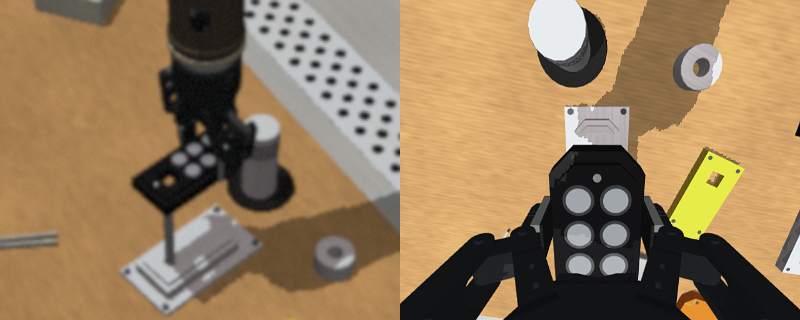

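The scene crop shows the carrier level above the spindle, with the spindle under its hole at about (168,185). The wrist half shows the chamfered end at the expected row. Lowering onto the spindle.

```bash
python3 -m crank '[[-0.05,0.1,0,0,0,0],[-0.05,0.1,1,0,0,0],[-0.05,0.1,2,0,0,0],[-0.05,0.1,3,0,0,0],[-0.05,0.1,4,0,0,0],[-0.05,0.1,5,0,0,0],[-0.05,0.1,6,0,0,0],[-0.05,0.1,6.5,0,0,0],[-0.05,0.1,6.5,0,0,0],[-0.05,0.1,6.5,0,0,0]]'
python3 -c "
from h import *
go(543.9,-11,-6.4,190.7)"
```

```text
t: 25.15
eef_pos: [543.6, -11.9, 62.4]
eef_rot: [180.0, -0.1, -169.4]
ft_force: [0.5, 0.3, -1.2]
width: 0.684
t 25.1 pos [543.6 -11.9  62.4] rot [ 1.800e+02 -1.000e-01 -1.694e+02] j7 107 F [ 0.5  0.3 -1.2] w 0.684
GO [-0.06, 0.08, 6.88] [0.0, -0.001, -0.001]
```

```bash
python3 -m crank '[[-0.05,0.08,1,0,0,0],[-0.05,0.08,2,0,0,0],[-0.05,0.08,3,0,0,0],[-0.05,0.08,4,0,0,0],[-0.05,0.08,5,0,0,0],[-0.05,0.08,6,0,0,0],[-0.05,0.08,6.5,0,0,0],[-0.05,0.08,6.8,0,0,0],[-0.05,0.08,6.8,0,0,0],[-0.05,0.08,6.8,0,0,0]]'
python3 -m crank '[[0,0,0.1,0,0,0],[0,0,0.2,0,0,0],[0,0,0.3,0,0,0],[0,0,0.4,0,0,0],[0,0,0.5,0,0,0],[0,0,0.6,0,0,0],[0,0,0.7,0,0,0],[0,0,0.75,0,0,0],[0,0,0.8,0,0,0],[0,0,0.8,0,0,0]]'
python3 -c "
from h import *
go(543.9,-11,-14.4,190.7)"
```

```text
t: 26.15
eef_pos: [544.0, -11.1, -5.3]
eef_rot: [180.0, -0.0, -169.4]
ft_force: [-0.3, -1.4, -2.2]
width: 0.683
t: 27.15
eef_pos: [544.0, -11.2, -13.4]
eef_rot: [180.0, -0.0, -169.4]
ft_force: [0.2, -0.5, -1.7]
width: 0.685
t 27.1 pos [544.  -11.2 -13.4] rot [ 180.    -0.  -169.4] j7 109 F [ 0.2 -0.5 -1.7] w 0.685
GO [0.01, 0.02, 0.1] [0.0, -0.001, -0.001]
```

```bash
python3 -m crank '[[0,0,0.05,0,0,0],[0,0,0.1,0,0,0],[0,0,0.15,0,0,0],[0,0,0.15,0,0,0],[0,0,0.15,0,0,0],[0,0,0.15,0,0,0],[0,0,0.15,0,0,0],[0,0,0.15,0,0,0],[0,0,0.15,0,0,0],[0,0,0.15,0,0,0]]'
python3 -m crank '[[0,0,0,0,0,0],[0,0,0,0,0,0],[0,0,0,0,0,0],[0,0,0,0,0,0],[0,0,-1,0,0,0],[0,0,-4,0,0,0],[0,0,-8,0,0,0],[0,0,-12,0,0,0],[0,0,-16,0,0,0],[0,0,-19,0,0,0]]' 0
python3 - <<'E'
from h import *
w=shot('wrist','pics/w8.png'); 
d=np.radians(184.5); go(408.6+24*np.cos(d),287.5+24*np.sin(d),150,184.5)
E
```

```text
t: 28.15
eef_pos: [544.1, -11.1, -14.3]
eef_rot: [180.0, -0.0, -169.4]
ft_force: [-2.3, -0.0, 6.1]
width: 0.684
t: 29.15
eef_pos: [544.7, -11.5, 179.1]
eef_rot: [180.0, 0.1, -169.4]
ft_force: [0.5, 0.6, -1.5]
width: 1.004
t 29.2 pos [547.1 -11.5 183.4] rot [ 180.     0.5 -169.4] j7 103 F [ 2.8 -0.   3.3] w 1.003
GO [10.55, 32.19, 3.25] [0.001, 0.008, 0.106]
```

View pics/w8.png

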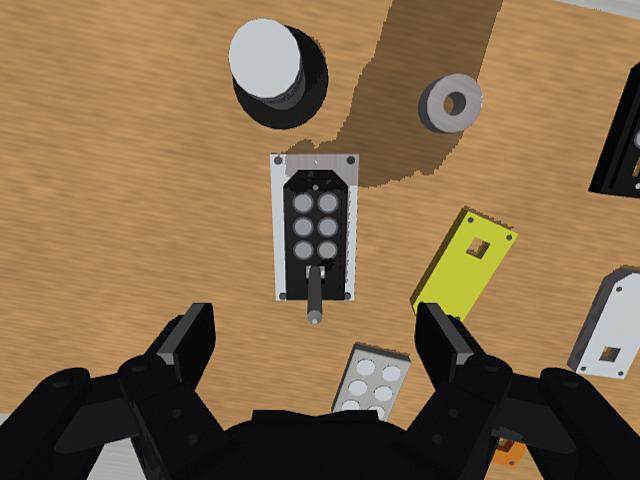

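Carrier 1 is on the plinth at (317,235) with the spindle through it, seated at TCP −14.3 (expected −14.4). Next is carrier B.

```bash
python3 -m crank '[[1.5,4.5,0,0,0.004,0.02],[3,9,0.3,0,0.004,0.05],[4.5,13.5,0.7,0,0.004,0.08],[6,18,1.2,0,0.004,0.106],[7.5,22.5,1.8,0,0.004,0.106],[9,27,2.4,0,0.004,0.106],[10,30.5,3,0,0.004,0.106],[10.5,32.1,3.2,0,0.004,0.106],[10.5,32.1,3.2,0,0.004,0.106],[10.5,32.1,3.2,0,0.004,0.106]]'
python3 - <<'E'
from h import *
w=shot('wrist','pics/w9.png'); t=shot('top')
m=black(w); m[:, :200]=0; m[:,440:]=0
h=cv2.cvtColor(w['color'],cv2.COLOR_RGB2HSV); m2=h[...,2]<60; m2[:,:230]=0; m2[:,400:]=0; m2[320:]=0
print(plate(w,m2,8,1500))
hsv=cv2.cvtColor(t['color'],cv2.COLOR_RGB2HSV)
roi=np.zeros((480,640),bool); roi[152:318,130:505]=1
[print('alu',o) for o in plate(t,roi&(hsv[...,1]<60)&(hsv[...,2]>110),14,100)]
[print('blk',o) for o in plate(t,roi&(hsv[...,2]<60),14,200)]
go(384.7,285.6,-37,184.5)
E
```

```text
t: 30.2
eef_pos: [385.4, 284.4, 150.8]
eef_rot: [180.0, 0.3, -175.5]
ft_force: [0.2, 0.8, 0.0]
width: 1.001
[(408.9, 288.4, 133.1, 60.8, 4.0, [405.1, 288.1], (285, 171, 66, 132))]
alu (425.4, 92.9, 47.0, 46.7, 45.2, [425.4, 92.9], (280, 280, 17, 16))
alu (441.0, -68.2, 44.3, 41.1, 89.9, [440.9, -67.4], (332, 276, 15, 14))
alu (456.6, -536.0, 111.1, 110.9, 130.0, [456.5, -533.4], (463, 254, 42, 48))
alu (529.1, 533.7, 61.1, 57.6, 89.9, [529.0, 532.8], (140, 246, 20, 19))
alu (567.8, -6.4, 159.5, 87.4, 10.9, [566.9, -6.6], (302, 217, 36, 53))
alu (613.2, 353.2, 130.0, 57.8, 1.3, [614.1, 353.5], (198, 209, 19, 41))
alu (749.8, 95.6, 98.1, 69.3, 175.4, [749.5, 95.7], (276, 172, 24, 31))
blk (428.5, -65.0, 85.2, 82.2, 179.8, [429.0, -65.1], (325, 273, 27, 28))
blk (413.7, 305.6, 163.6, 129.0, 1.5, [405.4, 297.7], (200, 266, 42, 52))
blk (415.4, 425.1, 170.1, 104.0, 3.9, [407.8, 415.2], (166, 263, 35, 55))
blk (570.3, -6.0, 131.6, 57.7, 10.5, [571.1, -6.0], (307, 221, 25, 43))
t 30.3 pos [386.  283.6 150.8] rot [ 180.     0.3 -175.6] j7 55 F [ 0.4 -0.3 -0.4] w 1.0
GO [0.21, 0.19, 18.78] [0.001, 0.005, -0.002]
```

```bash
python3 -m crank '[[0.1,0.2,3,0,0.005,0],[0.1,0.2,6,0,0.005,0],[0.1,0.2,9,0,0.005,0],[0.1,0.2,12,0,0.005,0],[0.1,0.2,15,0,0.005,0],[0.1,0.2,17,0,0.005,0],[0.1,0.2,18,0,0.005,0],[0.1,0.2,18.5,0,0.005,0],[0.1,0.2,18.8,0,0.005,0],[0.1,0.2,18.8,0,0.005,0]]'
python3 -m crank '[[0,0,0,0,0,0],[0,0,0,0,0,0],[0,0,0,0,0,0],[0,0,0,0,0,0],[0,0,0,0,0,0],[0,0,0,0,0,0],[0,0,0,0,0,0],[0,0,0,0,0,0],[0,0,0,0,0,0],[0,0,0,0,0,0]]' 1 60
python3 -m crank '[[0,0,-0.5,0,0,0],[0,0,-1.5,0,0,0],[0,0,-3,0,0,0],[0,0,-5,0,0,0],[0,0,-7,0,0,0],[0,0,-9,0,0,0],[0,0,-11,0,0,0],[0,0,-13,0,0,0],[0,0,-15,0,0,0],[0,0,-16,0,0,0]]'
python3 -c "
from h import *
go(543.9,-11,124,190.7)"
```

```text
t: 31.3
eef_pos: [386.3, 285.9, -36.7]
eef_rot: [179.9, 0.0, -175.6]
ft_force: [-0.1, -0.7, -0.1]
width: 1.003
t: 32.3
eef_pos: [386.9, 286.3, -35.5]
eef_rot: [179.9, 0.1, -175.6]
ft_force: [-0.5, -1.1, 9.0]
width: 0.684
t: 33.3
eef_pos: [387.1, 286.3, 126.7]
eef_rot: [179.8, 0.2, -175.6]
ft_force: [0.0, 0.5, -1.6]
width: 0.686
t 33.3 pos [387.1 286.3 126.7] rot [ 179.8    0.2 -175.6] j7 55 F [ 0.   0.5 -1.6] w 0.686
GO [-13.38, -30.84, 0.2] [0.004, 0.004, -0.111]
```

```bash
python3 -m crank '[[-1,-2,0,0,0,-0.03],[-2.5,-5.5,0,0,0.004,-0.06],[-4.4,-10,0,0,0.004,-0.09],[-6.4,-14.5,0,0,0.004,-0.111],[-8.4,-19,0,0,0.004,-0.111],[-10.3,-23.3,0,0,0.004,-0.111],[-12,-27,0,0,0.004,-0.111],[-13,-29.5,0,0,0.004,-0.111],[-13.5,-30.8,0,0,0.004,-0.111],[-13.55,-30.85,0,0,0.004,-0.111]]'
python3 -m crank '[[0,0,0,0,0,0],[0,0,0,0,0,0],[0,0,0,0,0,0],[0,0,0,0,0,0],[0,0,0,0,0,0],[0,0,0,0,0,0],[0,0,0,0,0,0],[0,0,0,0,0,0],[0,0,0,0,0,0],[0,0,0,0,0,0]]'
python3 - <<'E'
from h import *
go(545.7,-10.7,62,190.7)
s=shot('scene','pics/s10.png')
g=cv2.imread('pics/s10.png')[130:290,230:430]; cv2.imwrite('pics/c10.png',cv2.resize(g,None,fx=3,fy=3,interpolation=cv2.INTER_CUBIC))
go(545.7,-10.7,62,190.7)
E
```

```text
t: 34.3
eef_pos: [545.6, -12.6, 125.8]
eef_rot: [179.8, -0.0, -169.4]
ft_force: [-0.3, 0.6, -2.0]
width: 0.682
t: 35.3
eef_pos: [545.6, -12.6, 125.8]
eef_rot: [179.8, -0.0, -169.4]
ft_force: [-0.0, -0.8, -2.4]
width: 0.686
t 35.3 pos [545.6 -12.6 125.8] rot [ 179.8   -0.  -169.4] j7 105 F [-0.  -0.8 -2.4] w 0.686
GO [-0.04, 0.17, 6.38] [0.003, -0.0, -0.002]
t 35.4 pos [545.6 -12.6 125.8] rot [ 179.8   -0.  -169.4] j7 105 F [ 0.5 -1.4 -1.4] w 0.686
GO [-0.04, 0.17, 6.38] [0.003, -0.0, -0.003]
```

```bash
python3 -m crank '[[0,0.17,0,0,0,0],[0,0.17,1,0,0,0],[0,0.17,2,0,0,0],[0,0.17,3,0,0,0],[0,0.17,4,0,0,0],[0,0.17,5,0,0,0],[0,0.17,6,0,0,0],[0,0.17,6.4,0,0,0],[0,0.17,6.4,0,0,0],[0,0.17,6.4,0,0,0]]'
python3 -c "
from h import *
go(545.7,-10.7,10,190.7)"
```

```text
t: 36.35
eef_pos: [545.5, -10.8, 62.0]
eef_rot: [179.8, 0.0, -169.4]
ft_force: [0.3, -1.0, -1.2]
width: 0.684
t 36.4 pos [545.5 -10.8  62. ] rot [ 179.8    0.  -169.4] j7 106 F [ 0.3 -1.  -1.2] w 0.684
GO [-0.02, -0.01, 5.2] [0.003, 0.0, -0.003]
```

```bash
python3 -m crank '[[0,0,1,0,0,0],[0,0,2,0,0,0],[0,0,3,0,0,0],[0,0,4,0,0,0],[0,0,4.6,0,0,0],[0,0,5,0,0,0],[0,0,5.2,0,0,0],[0,0,5.2,0,0,0],[0,0,5.2,0,0,0],[0,0,5.2,0,0,0]]'
python3 -m crank '[[0,0,0.1,0,0,0],[0,0,0.2,0,0,0],[0,0,0.3,0,0,0],[0,0,0.4,0,0,0],[0,0,0.5,0,0,0],[0,0,0.6,0,0,0],[0,0,0.65,0,0,0],[0,0,0.65,0,0,0],[0,0,0.65,0,0,0],[0,0,0.65,0,0,0]]'
python3 -m crank '[[0,0,0.05,0,0,0],[0,0,0.1,0,0,0],[0,0,0.15,0,0,0],[0,0,0.2,0,0,0],[0,0,0.2,0,0,0],[0,0,0.2,0,0,0],[0,0,0.2,0,0,0],[0,0,0.2,0,0,0],[0,0,0.2,0,0,0],[0,0,0.2,0,0,0]]'
```

```text
t: 37.35
eef_pos: [545.8, -10.7, 10.4]
eef_rot: [179.8, 0.0, -169.5]
ft_force: [-0.2, -1.0, -1.8]
width: 0.681
t: 38.35
eef_pos: [545.8, -10.6, 3.9]
eef_rot: [179.8, 0.0, -169.4]
ft_force: [-1.0, 0.2, -1.5]
width: 0.687
t: 39.35
eef_pos: [545.8, -10.6, 2.6]
eef_rot: [179.8, 0.1, -169.5]
ft_force: [-2.9, -0.2, 6.9]
width: 0.686
```

```bash
python3 -m crank '[[0,0,0,0,0,0],[0,0,0,0,0,0],[0,0,0,0,0,0],[0,0,0,0,0,0],[0,0,-1,0,0,0],[0,0,-4,0,0,0],[0,0,-8,0,0,0],[0,0,-12,0,0,0],[0,0,-15,0,0,0],[0,0,-16,0,0,0]]' 0
python3 -c "
from h import *
shot('wrist','pics/w11.png')
go(589.2,352.6,150,181.4)"
```

```text
t: 40.35
eef_pos: [547.6, -11.4, 166.7]
eef_rot: [179.8, 0.4, -169.5]
ft_force: [1.1, 0.2, -0.3]
width: 1.0
t 40.4 pos [547.6 -11.3 166.5] rot [ 179.8    0.4 -169.5] j7 103 F [0.2 0.1 0.6] w 0.999
GO [-10.73, 35.01, 1.83] [0.004, 0.007, 0.159]
```

View pics/w11.png

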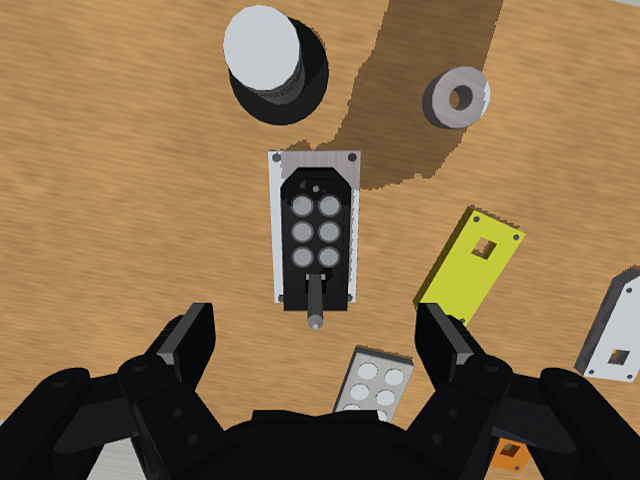

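The two carriers are stacked flush at (316,240) with chamfers matching. Before leaving them behind, I'll check again for a third carrier while moving on to the cover.

```bash
python3 -m crank '[[-1.3,4.5,0,0,0.005,0.03],[-2.7,9,0.3,0,0.005,0.06],[-4,13.5,0.6,0,0.005,0.09],[-5.4,18,0.9,0,0.005,0.12],[-6.8,22.5,1.2,0,0.005,0.15],[-8.2,27,1.5,0,0.005,0.159],[-9.6,31.5,1.7,0,0.005,0.159],[-10.5,34.3,1.8,0,0.005,0.159],[-10.7,35,1.8,0,0.005,0.159],[-10.7,35,1.8,0,0.005,0.159]]'
python3 - <<'E'
from h import *
w=shot('wrist','pics/w12.png'); t=shot('top','pics/top12.png'); s=shot('scene','pics/s12.png')
h=cv2.cvtColor(w['color'],cv2.COLOR_RGB2HSV); m=(h[...,1]<45)&(h[...,2]>140); m[:,:240]=0; m[:,390:]=0; m[320:]=0
print('wrist z16',plate(w,m,16,1500))
hsv=cv2.cvtColor(t['color'],cv2.COLOR_RGB2HSV)
roi=np.zeros((480,640),bool); roi[152:318,130:505]=1
[print('alu',o) for o in plate(t,roi&(hsv[...,1]<60)&(hsv[...,2]>110),14,100)]
for n,p in (('s',s),('t',t)): print(n,[(np.round(x['xyz']).tolist(),round(x['confidence'],2)) for x in arm.spot_in(p,'carrier1_mid')])
cv2.imwrite('pics/c12.png',np.hstack([cv2.resize(cv2.imread('pics/w12.png'),(400,300)),cv2.resize(cv2.imread('pics/top12.png'),(400,300))]))
go(589.2,352.6,-37,181.4)
E
```

```text
t: 41.4
eef_pos: [587.8, 353.4, 148.5]
eef_rot: [179.9, -0.1, -178.4]
ft_force: [1.1, 0.3, 0.3]
width: 1.004
wrist z16 [(611.5, 352.3, 129.5, 59.8, 2.2, [610.8, 352.1], (279, 175, 66, 132))]
alu (425.4, 92.9, 47.0, 46.7, 45.2, [425.4, 92.9], (280, 280, 17, 16))
alu (430.7, 369.4, 110.2, 26.5, 116.0, [432.9, 370.1], (186, 279, 33, 19))
alu (441.0, -68.2, 44.3, 41.1, 89.9, [440.9, -67.4], (332, 276, 15, 14))
alu (456.9, -536.3, 111.3, 110.5, 129.3, [456.6, -533.3], (463, 254, 42, 48))
alu (529.1, 532.3, 63.9, 57.6, 89.9, [529.0, 532.7], (140, 246, 21, 19))
alu (583.5, 345.7, 65.8, 48.2, 5.1, [586.9, 342.5], (201, 228, 17, 21))
alu (567.7, -6.5, 159.7, 87.4, 10.9, [566.8, -6.6], (302, 217, 36, 53))
alu (749.7, 95.9, 98.4, 68.6, 175.3, [749.3, 95.7], (276, 172, 24, 31))
s [([591.0, 20.0, 34.0], 0.62)]
t []
t 41.6 pos [589.5 350.3 150.6] rot [ 1.798e+02  1.000e-01 -1.787e+02] j7 63 F [-0.3  0.4  0.5] w 1.003
GO [0.05, 0.17, 18.76] [0.003, 0.002, -0.002]
```

View pics/c12.png

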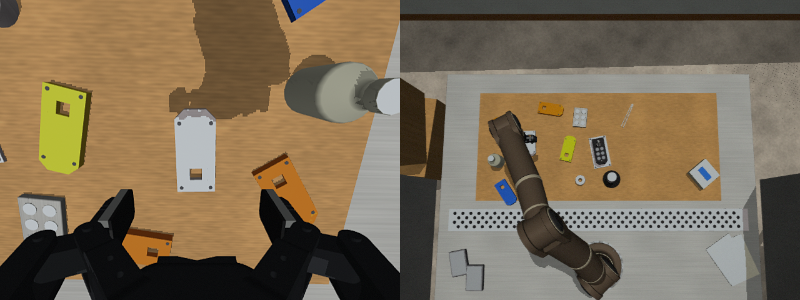

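The wrist half shows the bare aluminium cover at (196,150), flat and uncoloured. The orange plate at (285,190) is clear of the fingers by about 27 mm. There is no third carrier anywhere on the bench. Gripping the cover.

```bash
python3 -m crank '[[0.1,0.2,3,0,0,0],[0.1,0.2,6,0,0,0],[0.1,0.2,9,0,0,0],[0.1,0.2,12,0,0,0],[0.1,0.2,15,0,0,0],[0.1,0.2,17,0,0,0],[0.1,0.2,18,0,0,0],[0.1,0.2,18.5,0,0,0],[0.1,0.2,18.7,0,0,0],[0.1,0.2,18.7,0,0,0]]'
python3 -m crank '[[0,0,0,0,0,0],[0,0,0,0,0,0],[0,0,0,0,0,0],[0,0,0,0,0,0],[0,0,0,0,0,0],[0,0,0,0,0,0],[0,0,0,0,0,0],[0,0,0,0,0,0],[0,0,0,0,0,0],[0,0,0,0,0,0]]' 1 60
python3 -m crank '[[0,0,-0.5,0,0,0],[0,0,-1.5,0,0,0],[0,0,-3,0,0,0],[0,0,-5,0,0,0],[0,0,-7,0,0,0],[0,0,-9,0,0,0],[0,0,-11,0,0,0],[0,0,-13,0,0,0],[0,0,-15,0,0,0],[0,0,-16,0,0,0]]'
python3 -c "
from h import *
go(543.9,-11,124,190.7)"
```

```text
t: 42.65
eef_pos: [589.3, 353.1, -35.5]
eef_rot: [179.8, 0.1, -178.7]
ft_force: [-0.2, -0.1, 0.4]
width: 0.999
t: 43.65
eef_pos: [590.2, 353.5, -33.9]
eef_rot: [179.7, 0.3, -178.7]
ft_force: [-1.1, -1.1, 6.5]
width: 0.681
t: 44.65
eef_pos: [590.5, 353.1, 129.4]
eef_rot: [179.6, 0.4, -178.8]
ft_force: [0.4, 0.6, -1.3]
width: 0.678
t 44.6 pos [590.5 353.1 129.4] rot [ 179.6    0.4 -178.8] j7 64 F [ 0.4  0.6 -1.3] w 0.678
GO [5.46, -36.31, 0.25] [0.006, 0.008, -0.165]
```

```bash
python3 -m crank '[[0.3,-2,0,0.006,0.008,-0.02],[0.9,-6,0,0.006,0.008,-0.05],[1.6,-11,0,0.006,0.008,-0.08],[2.3,-15.8,0,0.006,0.008,-0.11],[3,-20.6,0,0.006,0.008,-0.14],[3.7,-25.4,0,0.006,0.008,-0.165],[4.4,-30,0,0.006,0.008,-0.165],[5,-34,0,0.006,0.008,-0.165],[5.3,-36,0,0.006,0.008,-0.165],[5.35,-36.3,0,0.006,0.008,-0.165]]'
python3 -m crank '[[0,0,0,0,0,0],[0,0,0,0,0,0],[0,0,0,0,0,0],[0,0,0,0,0,0],[0,0,0,0,0,0],[0,0,0,0,0,0],[0,0,0,0,0,0],[0,0,0,0,0,0],[0,0,0,0,0,0],[0,0,0,0,0,0]]'
python3 - <<'E'
from h import *
go(545.1,-10.8,62,190.7)
w=shot('wrist','pics/w13.png')
# check cover front edge row against expectation
h=cv2.cvtColor(w['color'],cv2.COLOR_RGB2HSV); m=(h[...,1]<45)&(h[...,2]>120)
print('exp front top edge v', w2p(w,np.r_[567.2+65*np.cos(np.radians(190.7)),-6.6+65*np.sin(np.radians(190.7)),0]+[0,0,arm.observe()['eef_pos'][2]+34+16]))
r=m[150:260,300:330].mean(1); print([(150+i,round(x,1)) for i,x in enumerate(r) if i%4==0])
E
```

```text
t: 45.65
eef_pos: [544.3, -14.9, 127.1]
eef_rot: [-180.0, 0.0, -169.6]
ft_force: [-0.1, -0.0, -1.8]
width: 0.683
t: 46.65
eef_pos: [544.3, -14.9, 127.0]
eef_rot: [-180.0, 0.0, -169.6]
ft_force: [0.0, -0.3, -0.2]
width: 0.68
t 46.6 pos [544.3 -14.9 127. ] rot [-180.     0.  -169.6] j7 104 F [ 0.  -0.3 -0.2] w 0.68
GO [-0.15, 0.4, 6.5] [-0.001, 0.0, -0.005]
exp front top edge v [324.31461371 229.11206269]
[(150, np.float64(0.0)), (154, np.float64(0.0)), (158, np.float64(0.0)), (162, np.float64(1.0)), (166, np.float64(1.0)), (170, np.float64(1.0)), (174, np.float64(1.0)), (178, np.float64(0.0)), (182, np.float64(0.0)), (186, np.float64(0.0)), (190, np.float64(0.0)), (194, np.float64(0.0)), (198, np.float64(0.0)), (202, np.float64(0.1)), (206, np.float64(0.0)), (210, np.float64(0.0)), (214, np.float64(0.3)), (218, np.float64(0.0)), (222, np.float64(0.0)), (226, np.float64(1.0)), (230, np.float64(1.0)), (234, np.float64(1.0)), (238, np.float64(1.0)), (242, np.float64(1.0)), (246, np.float64(1.0)), (250, np.float64(1.0)), (254, np.float64(1.0)), (258, np.float64(1.0))]
```

```bash
python3 -m crank '[[-0.1,0.2,0,0,0,-0.005],[-0.15,0.4,0,0,0,-0.005],[-0.15,0.4,1,0,0,-0.005],[-0.15,0.4,2,0,0,-0.005],[-0.15,0.4,3,0,0,-0.005],[-0.15,0.4,4,0,0,-0.005],[-0.15,0.4,5,0,0,-0.005],[-0.15,0.4,6,0,0,-0.005],[-0.15,0.4,6,0,0,-0.005],[-0.15,0.4,6,0,0,-0.005]]'
python3 -c "
from h import *
go(545.1,-10.8,28,190.7)"
```

```text
t: 47.7
eef_pos: [545.0, -10.9, 66.8]
eef_rot: [-180.0, -0.0, -169.3]
ft_force: [-0.0, 0.5, -1.0]
width: 0.682
t 47.7 pos [545.  -10.9  66.8] rot [-180.    -0.  -169.3] j7 105 F [-0.   0.5 -1. ] w 0.682
GO [-0.01, 0.01, 3.88] [-0.001, -0.0, -0.001]
```

```bash
python3 -m crank '[[0,0,0.8,0,0,0],[0,0,1.6,0,0,0],[0,0,2.4,0,0,0],[0,0,3.2,0,0,0],[0,0,3.6,0,0,0],[0,0,3.9,0,0,0],[0,0,3.9,0,0,0],[0,0,3.9,0,0,0],[0,0,3.9,0,0,0],[0,0,3.9,0,0,0]]'
python3 -m crank '[[0,0,0.1,0,0,0],[0,0,0.2,0,0,0],[0,0,0.3,0,0,0],[0,0,0.4,0,0,0],[0,0,0.5,0,0,0],[0,0,0.6,0,0,0],[0,0,0.65,0,0,0],[0,0,0.65,0,0,0],[0,0,0.65,0,0,0],[0,0,0.65,0,0,0]]'
python3 -m crank '[[0,0,0.05,0,0,0],[0,0,0.1,0,0,0],[0,0,0.15,0,0,0],[0,0,0.2,0,0,0],[0,0,0.2,0,0,0],[0,0,0.2,0,0,0],[0,0,0.2,0,0,0],[0,0,0.2,0,0,0],[0,0,0.2,0,0,0],[0,0,0.2,0,0,0]]'
```

```text
t: 48.7
eef_pos: [545.3, -10.9, 28.1]
eef_rot: [-180.0, 0.0, -169.3]
ft_force: [1.3, -0.1, -1.9]
width: 0.682
t: 49.7
eef_pos: [545.3, -10.9, 21.6]
eef_rot: [-180.0, 0.0, -169.3]
ft_force: [0.3, 0.2, -2.3]
width: 0.685
t: 50.7
eef_pos: [545.3, -10.9, 20.2]
eef_rot: [-180.0, 0.0, -169.3]
ft_force: [-2.9, 0.2, 4.6]
width: 0.683
```

The cover seated at TCP 20.2 (expected 20). Release, rise and go to the spacer.

```bash
python3 -m crank '[[0,0,0,0,0,0],[0,0,0,0,0,0],[0,0,0,0,0,0],[0,0,0,0,0,0],[0,0,-1,0,0,0],[0,0,-4,0,0,0],[0,0,-8,0,0,0],[0,0,-12,0,0,0],[0,0,-13.5,0,0,0],[0,0,-13.5,0,0,0]]' 0
python3 -c "
from h import *
shot('wrist','pics/w14.png')
go(425.5,93,130,190.7)"
```

```text
t: 51.7
eef_pos: [547.1, -10.8, 158.6]
eef_rot: [-180.0, 0.4, -169.4]
ft_force: [0.4, 0.7, -1.4]
width: 1.002
t 51.8 pos [546.  -10.8 156.7] rot [-180.     0.2 -169.3] j7 103 F [0.  0.6 0.1] w 0.999
GO [9.93, 12.43, 2.63] [-0.001, 0.003, -0.001]
```

```bash
python3 -m crank '[[2,2.5,0,0,0.003,0],[4,5,0.5,0,0.003,0],[6,7.5,1,0,0.003,0],[8,10,2,0,0.003,0],[9.4,11.8,2.6,0,0.003,0],[9.9,12.4,2.6,0,0.003,0],[9.9,12.4,2.6,0,0.003,0],[9.9,12.4,2.6,0,0.003,0],[9.9,12.4,2.6,0,0.003,0],[9.9,12.4,2.6,0,0.003,0]]'
python3 - <<'E'
from h import *
w=shot('wrist','pics/w15.png')
h=cv2.cvtColor(w['color'],cv2.COLOR_RGB2HSV); m=(h[...,1]<45)&(h[...,2]>120); m[:,:230]=0;m[:,400:]=0;m[320:]=0
print(plate(w,m,30,400))
print('exp',w2p(w,[425.5,93,30]))
t=shot('top'); g=t['color']; hs=cv2.cvtColor(g,cv2.COLOR_RGB2HSV)
print([(np.round(x['xyz']).tolist(),round(x['confidence'],2)) for x in arm.spot_in(w,'spacer_mid')])
print('top ring at z30', p2w(t,288.4,287.9,30))
w11=cv2.imread('pics/w14.png'); w15=cv2.imread('pics/w15.png')
cv2.imwrite('pics/c15.png',np.hstack([cv2.resize(w11,(400,300)),cv2.resize(w15,(400,300))]))
go(425.5,93,-33,190.7)
E
```

```text
t: 52.75
eef_pos: [426.5, 92.1, 130.4]
eef_rot: [-180.0, 0.0, -169.4]
ft_force: [0.6, 0.1, -0.6]
width: 1.003
[(422.4, 91.4, 48.3, 47.7, 145.7, [421.8, 91.2], (286, 195, 59, 57)), (296.4, 67.2, 122.7, 62.8, 100.5, [292.3, 60.4], (230, 0, 170, 99))]
exp [315.95827    227.92978799]
[([418.0, 93.0, 34.0], 0.95)]
top ring at z30 [423.07752554  90.83227617  30.        ]
t 52.9 pos [426.1  92.4 130.3] rot [-180.     0.  -169.4] j7 85 F [-0.3 -0.2 -0.5] w 1.002
GO [0.06, 0.08, 16.33] [-0.001, 0.001, -0.001]
```

View pics/c15.png

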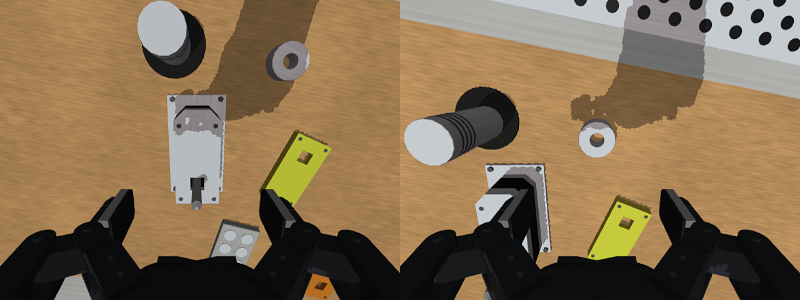

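The left half shows the cover flush on the stack at (197,150) with the spindle through it. The right half shows the spacer at (597,140). Both views put the spacer at about (423,91). Gripping it.

```bash
python3 -m crank '[[0.3,-0.1,3,0,0,0],[0.3,-0.1,6,0,0,0],[0.3,-0.1,9,0,0,0],[0.3,-0.1,11,0,0,0],[0.3,-0.1,13,0,0,0],[0.3,-0.1,14.5,0,0,0],[0.3,-0.1,15.5,0,0,0],[0.3,-0.1,16,0,0,0],[0.3,-0.1,16.3,0,0,0],[0.3,-0.1,16.3,0,0,0]]'
python3 -m crank '[[0,0,0,0,0,0],[0,0,0,0,0,0],[0,0,0,0,0,0],[0,0,0,0,0,0],[0,0,0,0,0,0],[0,0,0,0,0,0],[0,0,0,0,0,0],[0,0,0,0,0,0],[0,0,0,0,0,0],[0,0,0,0,0,0]]' 1 60
python3 -m crank '[[0,0,-0.5,0,0,0],[0,0,-1.5,0,0,0],[0,0,-3,0,0,0],[0,0,-5,0,0,0],[0,0,-7,0,0,0],[0,0,-9,0,0,0],[0,0,-11,0,0,0],[0,0,-13,0,0,0],[0,0,-15,0,0,0],[0,0,-16,0,0,0]]'
python3 - <<'E'
from h import *
w=shot('wrist','pics/w16.png'); go(601.7,-0.2,125,190.7)
h=cv2.cvtColor(w['color'],cv2.COLOR_RGB2HSV); z=arm.observe()['eef_pos'][2]+33
for zz in (z,z+30): print('exp hole centre',zz,w2p(w,[*arm.observe()['eef_pos'][:2],zz]))
E
```

```text
t: 53.9
eef_pos: [423.7, 90.8, -32.6]
eef_rot: [-180.0, 0.0, -169.4]
ft_force: [-0.3, -0.3, 0.0]
width: 1.0
t: 54.9
eef_pos: [424.0, 91.0, -31.7]
eef_rot: [-180.0, 0.1, -169.4]
ft_force: [-1.6, -1.0, 11.3]
width: 0.571
t: 55.9
eef_pos: [424.4, 91.1, 130.4]
eef_rot: [180.0, 0.3, -169.4]
ft_force: [0.5, 0.4, -1.6]
width: 0.568
t 56.0 pos [424.9  91.3 131.1] rot [ 180.     0.3 -169.4] j7 85 F [ 0.6  0.3 -0. ] w 0.567
GO [-15.69, -12.25, 0.68] [0.001, 0.006, -0.001]
exp hole centre 164.0504879583186 [314.91971975 306.92900132]
exp hole centre 194.0504879583186 [315.03134273 345.17207861]
```

View pics/w16.png

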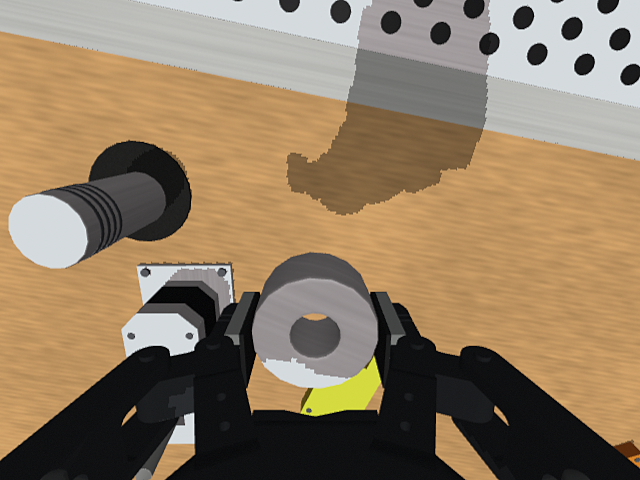

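The spacer is held level. Its top hole is at (315,337), about 2 mm forward of the tool axis, and I'll allow for that. Carry it over the spindle.

```bash
python3 -m crank '[[-1.2,-0.9,0,0,0.006,0],[-3.5,-2.7,0,0,0.006,0],[-6,-4.6,0,0,0.006,0],[-8.5,-6.5,0,0,0.006,0],[-11,-8.4,0,0,0.006,0],[-13.2,-10.1,0,0,0.006,0],[-14.8,-11.4,0,0,0.006,0],[-15.6,-12,0,0,0.006,0],[-15.9,-12.25,0,0,0.006,0],[-15.9,-12.25,0,0,0.006,0]]'
python3 -m crank '[[0,0,0,0,0,0],[0,0,0,0,0,0],[0,0,0,0,0,0],[0,0,0,0,0,0],[0,0,0,0,0,0],[0,0,0,0,0,0],[0,0,0,0,0,0],[0,0,0,0,0,0],[0,0,0,0,0,0],[0,0,0,0,0,0]]'
python3 -c "
from h import *
w=shot('wrist','pics/w17.png')
s=shot('scene','pics/s17.png')
print(w2p(s,[601.7,-0.2,128]))
go(603.7,0.2,78,190.7)"
```

```text
t: 56.95
eef_pos: [603.1, 0.4, 131.3]
eef_rot: [179.9, -0.1, -169.4]
ft_force: [0.8, 0.7, -1.3]
width: 0.569
t: 57.95
eef_pos: [603.1, 0.3, 131.3]
eef_rot: [179.9, -0.1, -169.4]
ft_force: [-0.2, -0.1, -0.9]
width: 0.57
[313.42003836 233.99331205]
t 58.0 pos [6.031e+02 3.000e-01 1.313e+02] rot [ 1.799e+02 -1.000e-01 -1.694e+02] j7 104 F [ 0.8 -0.4 -1.8] w 0.571
GO [-0.07, -0.03, 5.33] [0.001, -0.002, -0.002]
```

```bash
python3 -m crank '[[0,0,0.7,0,0,0],[0,0,1.4,0,0,0],[0,0,2.1,0,0,0],[0,0,2.8,0,0,0],[0,0,3.3,0,0,0],[0,0,3.7,0,0,0],[0,0,4.1,0,0,0],[0,0,4.5,0,0,0],[0,0,4.9,0,0,0],[0,0,4.9,0,0,0]]'
python3 -m crank '[[0,0,0.5,0,0,0],[0,0,1,0,0,0],[0,0,1.5,0,0,0],[0,0,2,0,0,0],[0,0,2.5,0,0,0],[0,0,3,0,0,0],[0,0,3.5,0,0,0],[0,0,3.8,0,0,0],[0,0,3.9,0,0,0],[0,0,3.9,0,0,0]]'
python3 -m crank '[[0,0,0.05,0,0,0],[0,0,0.1,0,0,0],[0,0,0.2,0,0,0],[0,0,0.3,0,0,0],[0,0,0.4,0,0,0],[0,0,0.5,0,0,0],[0,0,0.55,0,0,0],[0,0,0.55,0,0,0],[0,0,0.55,0,0,0],[0,0,0.55,0,0,0]]'
```

```text
t: 59.05
eef_pos: [602.7, 0.3, 81.7]
eef_rot: [179.9, -0.1, -169.4]
ft_force: [0.1, -0.4, -0.8]
width: 0.568
t: 60.05
eef_pos: [602.5, 0.4, 42.6]
eef_rot: [179.9, -0.2, -169.4]
ft_force: [-0.3, 0.2, -0.7]
width: 0.571
t: 61.05
eef_pos: [602.6, 0.4, 38.4]
eef_rot: [179.9, -0.1, -169.4]
ft_force: [-5.0, -0.6, 12.1]
width: 0.573
```

The spacer seated at TCP 38.4 (expected 38.3). Release and go to the hood.

```bash
python3 -m crank '[[0,0,0,0,0,0],[0,0,0,0,0,0],[0,0,0,0,0,0],[0,0,0,0,0,0],[0,0,-1,0,0,0],[0,0,-4,0,0,0],[0,0,-8,0,0,0],[0,0,-12,0,0,0],[0,0,-15,0,0,0],[0,0,-17,0,0,0]]' 0
python3 - <<'E'
from h import *
t=shot('top'); w=shot('wrist','pics/w18.png')
hsv=cv2.cvtColor(t['color'],cv2.COLOR_RGB2HSV)
m=(hsv[...,1]<60)&(hsv[...,2]>110); m[:265]=0; m[:,:325]=0; m[:,355:]=0; m[300:]=0
print(plate(t,m,116,60))
g=cv2.cvtColor(w['color'],cv2.COLOR_RGB2HSV); 
print([(np.round(x['xyz']).tolist(),round(x['confidence'],2)) for x in arm.spot_in(w,'hood_mid')[:2]])
go(430,-64.5,200,190.7)
E
```

```text
t: 62.05
eef_pos: [603.9, 0.0, 212.0]
eef_rot: [179.9, 0.1, -169.4]
ft_force: [0.8, -0.5, 0.1]
width: 1.001
[(433.4, -70.6, 39.0, 29.9, 179.7, [433.5, -68.6], (336, 276, 11, 14))]
[([452.0, -59.0, 74.0], 0.8)]
t 62.2 pos [6.038e+02 1.000e-01 2.104e+02] rot [ 1.799e+02  1.000e-01 -1.694e+02] j7 103 F [-0.1  0.1 -0.8] w 1.002
GO [18.28, -3.16, 1.02] [0.001, 0.001, -0.002]
```

```bash
python3 -m crank '[[4,-0.7,0,0,0,0],[8,-1.4,0,0,0,0],[12,-2.1,0,0,0,0],[16,-2.8,0,0,0,0],[17.8,-3.1,0,0,0,0],[18.3,-3.2,0,0,0,0],[18.3,-3.2,0,0,0,0],[18.3,-3.2,0,0,0,0],[18.3,-3.2,0,0,0,0],[18.3,-3.2,0,0,0,0]]'
python3 - <<'E'
from h import *
w=shot('wrist','pics/w19.png')
h=cv2.cvtColor(w['color'],cv2.COLOR_RGB2HSV); m=((h[...,1]<45)&(h[...,2]>175)).astype(np.uint8); m[:,:200]=0;m[:,430:]=0;m[320:]=0
for c in cv2.findContours(m,cv2.RETR_EXTERNAL,cv2.CHAIN_APPROX_NONE)[0]:
    if cv2.contourArea(c)>600: e=cv2.fitEllipse(c); print(e, p2w(w,*e[0],116))
go(430,-64.5,45,190.7)
print('exp',w2p(w,[430,-64.5,116]))
E
```

```text
t: 63.2
eef_pos: [430.4, -64.6, 209.9]
eef_rot: [179.9, 0.0, -169.4]
ft_force: [-0.6, 0.7, 0.2]
width: 0.997
((345.4117736816406, 307.9897155761719), (26.3936767578125, 63.752891540527344), 89.72731018066406) [494.13755534 -25.20596619 116.        ]
((344.5802917480469, 293.16986083984375), (74.03262329101562, 87.96818542480469), 102.02378845214844) [480.33043057 -28.90658756 116.        ]
((313.81109619140625, 232.45584106445312), (49.03464889526367, 53.47026062011719), 89.39088439941406) [431.69859263 -64.97824191 116.        ]
((311.0416564941406, 24.793058395385742), (60.20589065551758, 214.20263671875), 93.6336898803711) [286.17748163 -94.06099006 116.        ]
t 63.2 pos [430.3 -64.7 209.9] rot [ 179.9    0.  -169.4] j7 105 F [-0.4  0.7  0.1] w 1.004
GO [0.03, 0.01, 16.49] [0.001, 0.001, -0.001]
exp [314.77108997 230.58655535]
```

View pics/w19.png

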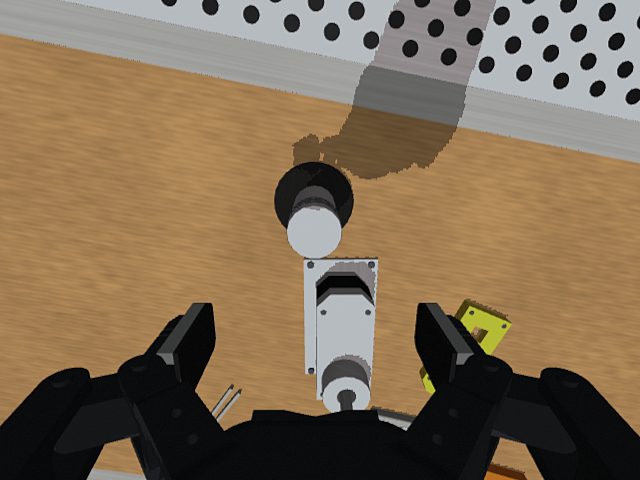

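The hood top is at (314,232), i.e. (431.7,−65). The spacer is around the spindle at (346,385). Gripping the hood well down this time.

```bash
python3 -m crank '[[-0.1,0,2.5,0,0,0],[-0.1,0,5,0,0,0],[-0.1,0,7.5,0,0,0],[-0.1,0,10,0,0,0],[-0.1,0,12,0,0,0],[-0.1,0,14,0,0,0],[-0.1,0,15.5,0,0,0],[-0.1,0,16.2,0,0,0],[-0.1,0,16.4,0,0,0],[-0.1,0,16.4,0,0,0]]'
python3 -m crank '[[0,0,0,0,0,0],[0,0,0,0,0,0],[0,0,0,0,0,0],[0,0,0,0,0,0],[0,0,0,0,0,0],[0,0,0,0,0,0],[0,0,0,0,0,0],[0,0,0,0,0,0],[0,0,0,0,0,0],[0,0,0,0,0,0]]' 1 60
python3 -m crank '[[0,0,-0.5,0,0,0],[0,0,-1.5,0,0,0],[0,0,-3,0,0,0],[0,0,-5,0,0,0],[0,0,-7,0,0,0],[0,0,-9,0,0,0],[0,0,-11,0,0,0],[0,0,-13,0,0,0],[0,0,-14,0,0,0],[0,0,-14,0,0,0]]'
python3 -c "
from h import *
go(601.7,-0.2,190,190.7)"
```

```text
t: 64.25
eef_pos: [431.6, -64.4, 46.0]
eef_rot: [179.9, 0.0, -169.4]
ft_force: [0.4, 0.1, 0.1]
width: 1.0
t: 65.25
eef_pos: [432.2, -64.4, 46.9]
eef_rot: [179.9, 0.1, -169.4]
ft_force: [-1.4, 0.8, 7.4]
width: 0.525
t: 66.25
eef_pos: [432.7, -64.6, 188.2]
eef_rot: [180.0, 0.3, -169.4]
ft_force: [0.4, 0.1, -2.7]
width: 0.521
t 66.2 pos [432.7 -64.6 188.2] rot [ 180.     0.3 -169.4] j7 105 F [ 0.4  0.1 -2.7] w 0.521
GO [-17.8, 3.21, -0.09] [0.001, 0.005, -0.001]
```

```bash
python3 -m crank '[[-1.5,0.3,-0.2,0,0.005,0],[-4,0.7,-0.2,0,0.005,0],[-7,1.2,-0.2,0,0.005,0],[-10,1.8,-0.2,0,0.005,0],[-13,2.3,-0.2,0,0.005,0],[-15.5,2.8,-0.2,0,0.005,0],[-17,3.1,-0.2,0,0.005,0],[-17.8,3.2,-0.2,0,0.005,0],[-17.8,3.2,-0.2,0,0.005,0],[-17.8,3.2,-0.2,0,0.005,0]]'
python3 -m crank '[[0,0,0,0,0,0],[0,0,0,0,0,0],[0,0,0,0,0,0],[0,0,0.5,0,0,0],[0,0,1,0,0,0],[0,0,1.5,0,0,0],[0,0,2,0,0,0],[0,0,2.5,0,0,0],[0,0,2.5,0,0,0],[0,0,2.5,0,0,0]]'
python3 -c "
from h import *
go(601.7,-0.2,142.5,190.7)"
```

```text
t: 67.25
eef_pos: [600.7, -1.0, 190.4]
eef_rot: [180.0, -0.1, -169.4]
ft_force: [-0.3, 0.9, -2.0]
width: 0.526
t: 68.25
eef_pos: [600.7, -1.0, 165.3]
eef_rot: [180.0, -0.1, -169.4]
ft_force: [-0.4, -0.2, -2.3]
width: 0.524
t 68.2 pos [600.7  -1.  165.3] rot [ 1.800e+02 -1.000e-01 -1.694e+02] j7 104 F [-0.4 -0.2 -2.3] w 0.524
GO [-0.12, 0.06, 2.28] [0.001, -0.002, -0.002]
```

```bash
python3 -m crank '[[-0.1,0.05,0.4,0,0,0],[-0.1,0.05,0.8,0,0,0],[-0.1,0.05,1.2,0,0,0],[-0.1,0.05,1.6,0,0,0],[-0.1,0.05,1.9,0,0,0],[-0.1,0.05,2.1,0,0,0],[-0.1,0.05,2.1,0,0,0],[-0.1,0.05,2.1,0,0,0],[-0.1,0.05,2.1,0,0,0],[-0.1,0.05,2.1,0,0,0]]'
python3 -m crank '[[0,0,0.05,0,0,0],[0,0,0.1,0,0,0],[0,0,0.15,0,0,0],[0,0,0.2,0,0,0],[0,0,0.2,0,0,0],[0,0,0.2,0,0,0],[0,0,0.2,0,0,0],[0,0,0.2,0,0,0],[0,0,0.2,0,0,0],[0,0,0.2,0,0,0]]'
```

```text
t: 69.25
eef_pos: [601.6, -0.3, 144.5]
eef_rot: [180.0, -0.1, -169.4]
ft_force: [0.7, 0.6, -1.6]
width: 0.529
t: 70.25
eef_pos: [601.9, -0.4, 143.0]
eef_rot: [180.0, -0.1, -169.4]
ft_force: [-2.4, 0.2, 6.1]
width: 0.526
```

Contact at TCP 143.0 (expected 142.9), so the hood rests on the spacer. Release, retract and check.

```bash
python3 -m crank '[[0,0,0,0,0,0],[0,0,0,0,0,0],[0,0,0,0,0,0],[0,0,0,0,0,0],[0,0,0,0,0,0],[0,0,-2,0,0,0],[0,0,-5,0,0,0],[0,0,-9,0,0,0],[0,0,-13,0,0,0],[0,0,-15,0,0,0]]' 0
python3 -m crank '[[3,-2,0,0,0,0],[6,-4,0,0,0,0],[9,-6,0,0,0,0],[12,-8,0,0,0,0],[15,-10,0,0,0,0],[16,-12,0,0,0,0],[16,-14,0,0,0,0],[16,-16,0,0,0,0],[16,-16,0,0,0,0],[16,-16,0,0,0,0]]'
python3 - <<'E'
from h import *
s=shot('scene','pics/s20.png'); w=shot('wrist','pics/w20.png')
a=cv2.resize(cv2.imread('pics/s20.png')[140:320,220:460],None,fx=400/240,fy=400/240,interpolation=cv2.INTER_CUBIC)
cv2.imwrite('pics/c20.png',np.hstack([a,cv2.resize(cv2.imread('pics/w20.png'),(400,300))]))
print(w2p(s,[601.7,-0.2,100]),w2p(s,[601.7,-0.2,212]))
E
```

```text
t: 71.25
eef_pos: [603.2, -0.6, 296.8]
eef_rot: [180.0, 0.2, -169.4]
ft_force: [-0.3, -0.8, -0.1]
width: 1.002
t: 72.25
eef_pos: [475.1, -187.1, 296.1]
eef_rot: [180.0, 0.2, -169.5]
ft_force: [-0.1, 0.0, 0.2]
width: 0.998
[313.70966576 241.68093682] [312.49581974 209.46163478]
```

View pics/c20.png

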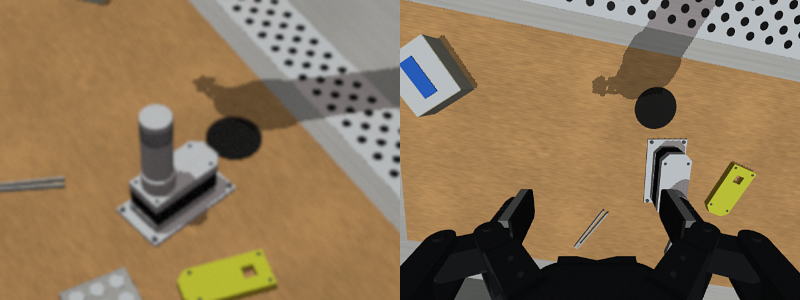

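The left crop shows the finished stack at (175,185): base, two black carriers, cover, spacer and upright hood. The hood top is at (155,116), against (154,116) predicted. The pad at (233,138) is empty. Handing in.

```bash
python3 -c "
from h import *
print(arm.sign_off())"
```

```text
the job is handed in; nothing more can be done
None
```

The job is done and handed in at about 72 s. I stood the hood on the pad and stacked both carriers on the base (no third was present). The aluminium cover and the spacer followed, and the hood went back on top, resting on the spacer.

**Last checks:**
- **Seating:** every contact height came within 1 mm or so of its seated height, at about 5–12 N. Carrier 2 was the loosest, with contact at 2.6 mm against 2.
- **Final picture:** it shows an aligned, upright stack with nothing touching it. The hood top was within about 1 px of its predicted position.
- **Bystanders and look-alikes:** I left them untouched, but I did not re-measure each one at the end.

**What disagreed along the way:**
- **Cover:** it was knocked about 55 mm during the run, so I re-measured it before gripping.
- **Fingertips:** they sit about 35 mm behind the stated TCP. My first grip on carrier 1 closed on air above the plate.
- **Probe force:** I probed carrier 1's top with the shut fingertips to find that offset, and the reading briefly reached about 42 N. That is below the 120 N wrist limit. It was the fingertips that touched, not the gripper's body, so I took the 40 N limit not to apply.
- **Pictures:** I viewed 16, two over the 14 budget.

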